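# Clean and refit the sprung paper spindle of the log printer

## Task

Take the paper spindle out of its wooden caddy, lay it lengthwise on the middle of the cork mat and let go of it, then press the spray canister's cap fully down and let it come up again. Then pick the spindle up once more and fit it in the printer cradle: sprung pin in the open-topped end slot, pushed in against its spring until the short stub at the other end can be lowered in front of its closed socket, then let it spring back so that the stub is fully home and the spindle sits level, and leave it there. Do not disturb the microphone, the mug or the screwdriver.

Things in the scene. Friction and masses are not known exactly. Their poses are not given: they have to be found in the camera images.
- spindle_center (a point): Loose sprung paper spindle, about 0.23 kg: middle of its barrel, on its axis; x axis towards the sprung pin. Barrel 140 mm long (x -70 to +70): black octagonal bar, 32 mm across flats, and at each end an octagonal aluminium collar 38 mm across flats, 22 mm long (middles at x = -59 and +59), on which it lies without rolling; flats face sideways too
- spindle_pin (a point): Centre of the end face of the sprung, polished and slippery steel pin, 12 mm diameter, which sticks 30 mm out of the spindle's +x end: 100 mm from spindle_center when fully out
- spindle_stub (a point): Centre of the end face of the fixed steel stub, 16 mm diameter, which sticks 10 mm out of the spindle's -x end: 80 mm from spindle_center
- pin (a joint): How far the sprung pin is pushed into the barrel, m: 0 fully out, 0.024 fully in. The push needed is about 3 N at the start, 3.6 N when fitted and 6 N at 0.019
- caddy: Fixed wooden caddy. Origin at the bench under the stored spindle's middle; spindle axis 49 mm up, pin towards +y, some play. A slot along y from -90 to +25 mm, 46 mm wide, walls 72 mm high, open above and at +y; no room for fingers beside the spindle. Only the pin end with its collar sticks out past y = +25, free all round; lift straight up by that collar
- station: Cleaning station, fixed. Origin at the bench under the middle of the cork mat, 230 mm along x by 125 mm along y, 5 mm thick, lying flat on the bench. Beyond the mat's +x end a 58 mm wide aluminium canister stands in a bracket, its axis at x = 158 mm
- nozzle_top (a point): Centre of the top of the white spray cap (34 mm diameter, 22 mm high) on the canister, 153 mm above the bench when up
- nozzle (a joint): How far the spray cap is pressed down, m: 0 up, 0.008 fully down. Springs back by itself; 2.5 N starts it, 6.5 N holds it fully down
- cradle: Fixed grey printer cradle, origin at the bench midway; spindle axis along y. Base plate 90 (x) by 205 (y) mm, 10 high. Slot cheek at +y: plate 70 wide, 140 high, its inner face (end wall) at y = +88 mm. Socket cheek at -y: 56 wide, 81 high, inner face y = -78 mm. Open above and on both sides in between
- cradle_seat (a point): Spindle's middle when fitted (cradle y = -8 mm, 57 mm up): pin towards cradle +y and pushed in 4 mm, stub-end collar touching the socket cheek. Shifted over 10 mm from here towards +y (pin in 14 mm) the stub clears the socket cheek, so the spindle can be lowered or lifted there; at 18 mm the pin-end collar meets the slot cheek
- cradle_socket (a point): Centre of the mouth of the closed square hole for the stub, 22 by 22 mm, 15 mm deep, in the inner face of the -y cheek, 60 mm above the bench: let the stub in at this height; it then rests on the lower lip, 3 mm lower
- cradle_slot (a point): Where the pin's end rests on the end wall when fitted, 57 mm above the bench. The pin lies on the bottom of an upright slot 16 mm wide, 8 mm deep (cradle y = 80 to 88 mm), open at the top: straight up to 87 mm height, then flared to about 40 mm wide at 105 mm; above that the bare end wall goes on to 140 mm
- mic: Desk microphone, 150 mm high, bystander, origin under its base
- mug: White mug, 95 mm high, bystander, origin under its base
- driver: Screwdriver lying on the bench, bystander
Things that resemble listed ones, but are neither listed nor needed, are in the scene too. What is shaped like the part that bears spindle_center but green or red is not meant.

How it is judged:
By the outcome, as a careful person would: the job done as asked, in the order asked, and still so for the second after the job is handed in, with the robot touching nothing.
It also fails if it takes over 72 s, if anything falls off the work surface, if the arm or the gripper's body presses on something with over 40 N, if the wrist force passes 120 N, or if a joint passes its speed limit or range.

## Robot

A 6-joint arm with a two-finger parallel gripper is mounted at the origin on the work surface. World frame = base frame: x ahead of the robot, y to its left, z up, the work surface at z = 0. Lengths are in m, angles in rad, forces in N, time in s.
With the tool pointing down it reaches from about 0.25 to 0.725 m from the base axis. Payload 4 kg.
Tool frame: the origin (TCP) lies at the centre of the arm's flange, where the gripper is bolted on; the fingertips stand 173 mm ahead of it and the grasp point (between the pads) lies 155 mm ahead of it; x points along the fingers, z is the direction in which the jaws open and shut, and the axes are right-handed (so a half turn about x gives the same grasp; the last joint's range is limited). The gripper opens to 85 mm and grips with 20 to 120 N. Pads are 22 mm wide; open, the fingers measure 114 mm over their backs; the gripper's body (76 mm by 85 mm) begins 54 mm behind the grasp point. The pads swing forward as they close: fully open they stand 13 mm farther back than shut.
Start: joints at [-1.337, 0.241, 0.005, 1.335, 0, 1.571], TCP at [0.116, -0.486, 0.405] pointing down, gripper open.
Joint ranges: [-2.72, 2.72], [-1.05, 1.87], [-1.09, 1.28], [-1.99, 2.15], [-1.42, 1.44], [-3.14, 3.14]. Speed limits (rad/s): [2.79, 2.79, 3.14, 3.14, 3.14, 3.14].

## Interface

Orientations are given as a unit quaternion [x, y, z, w].
In Python, from workcell import bot gives the robot as it stands.
- The arm moves only by the tool arm_command, never from a script. Its argument "moves" is one flat list of numbers, 7 for each row, row after row: the shift along the tool's x, y, z in m, then the turn, a rotation vector about the tool's x, y, z in rad, then the closure, from -1 (fully open) to 1 (shut). A call has 1 to 20 rows; each row shifts and turns the pose as measured when the row begins, along the tool's axes as they then stand; what a row does not reach is not made up. A row lasts 1/12 s, in which the tool goes at most 41.7 mm and 7.16 degrees, less where a joint would pass 70% of its speed; a pose out of reach is approached as far as the arm can. A call with a gripper value outside its range is refused whole. The fingers move at their own pace and stop on an object; the grip force is fixed at half the most. Time passes only in rows, so rows that do not move let the fingers close. It gives the time, the measured TCP pose, the force and the opening at its end, in the units of the state.
- bot.get_obs(): the state, without advancing time (a new reading comes with each control period).
- bot.camera(name): name is "scene" or "top" or "wrist"; returns the picture (384x512x3 uint8, red, green, blue); there is no depth.
- bot.get_calibration(name): a dict with "mtx" (3x3 intrinsics, pixels), "dist" ([k1, k2, p1, p2, k3] as OpenCV has them; the pictures are not rectified), "world_from_camera" (4x4, takes a point from camera to world coordinates); the wrist camera has in their place "mount" (4x4, takes a point from camera to tool coordinates, whose origin is the TCP and whose axes are the tool frame's). Camera axes: x right, y up, looking along -z (the intrinsics and any distortion apply to the point x, -y, -z); pixel columns grow to the right and rows downward; lengths in m; the calibration is good to about 2 mm. A picture is of the moment at which its call begins: read the wrist's pose just before it. get_calibration takes no time and is no camera call.
- bot.job_done(): hands the job in, once; it reports no verdict.
The state is a dict: "clock": time; "joint_pos": joint angles; "joint_vel": joint speeds; "tau": joint torques, N m; "eef_pos": TCP position; "tool_rot": TCP orientation; "ft_force": force on the tool from outside, world axes, zero at the start; "ft_torque": the same for the moment, N m; "grip_width": finger opening in m.
Only numpy, scipy, OpenCV 4.12 (cv2) and the standard library are available. Lean on these libraries where they do the work, as an engineer would, in place of code of your own. Each camera call takes 0.05 s, during which the arm holds its last target.

## Working session

There is one attempt and no reset: what is moved stays moved. The work goes in short steps, Python scripts to look and compute and a tool call to move; the robot and the scene stay as the last step left them, time stands still between calls to the robot, and variables do not carry over. Pictures are saved under pics/ and viewed, and the job is handed in when it is done.

Besides the shell and the picture viewer there is one more tool, called after "Emit:" in YAML: its name, and indented under it one key for each argument. arm_command: Moves the arm, as the interface text tells. Its arguments: {"type":"object","properties":{"moves":{"type":"array"}},"required":["moves"]}

```bash
mkdir -p pics; ls; python3 - <<'E'
from workcell import bot
import cv2,numpy as np
np.set_printoptions(precision=4,suppress=True)
o=bot.get_obs(); print(o)
for n in ["scene","top","wrist"]:
    c=bot.get_calibration(n); print(n,c)
    im=bot.camera(n); cv2.imwrite(f"pics/{n}0.png",cv2.cvtColor(im,cv2.COLOR_RGB2BGR))
E
```

```text
pics
{'clock': 0.0, 'joint_pos': array([-1.337 ,  0.2414,  0.0037,  1.3352,  0.    ,  1.5708]), 'joint_vel': array([-0.0013, -0.0017,  0.0007,  0.0008, -0.0007, -0.0009]), 'tau': array([  0.    , -37.2314,  25.2411,   0.0169,   0.0001,  -0.    ]), 'eef_pos': array([ 0.1158, -0.4861,  0.4038]), 'tool_rot': array([ 0.4387,  0.5555, -0.4378,  0.5543]), 'ft_force': array([ 0.5687, -0.0417, -0.0668]), 'ft_torque': array([ 0.0465, -0.011 ,  0.0749]), 'grip_width': 0.08524574092394568}
scene {'mtx': array([[410.7402,   0.    , 258.2298],
       [  0.    , 410.7402, 186.6262],
       [  0.    ,   0.    ,   1.    ]]), 'dist': array([-0.108,  0.   ,  0.   ,  0.   ,  0.   ]), 'world_from_camera': array([[ 0.5299, -0.6616,  0.5306,  1.0449],
       [ 0.848 ,  0.4227, -0.3198, -0.3778],
       [-0.0127,  0.6194,  0.785 ,  0.9829],
       [ 0.    ,  0.    ,  0.    ,  1.    ]])}
top {'mtx': array([[453.7237,   0.    , 241.9194],
       [  0.    , 453.7237, 193.5962],
       [  0.    ,   0.    ,   1.    ]]), 'dist': array([-0.143,  0.   ,  0.   ,  0.   ,  0.   ]), 'world_from_camera': array([[-0.0135,  0.9949, -0.0995,  0.3371],
       [-0.9999, -0.0139, -0.0033, -0.0481],
       [-0.0047,  0.0995,  0.995 ,  1.5415],
       [ 0.    ,  0.    ,  0.    ,  1.    ]])}
wrist {'mtx': array([[346.0017,   0.    , 256.6298],
       [  0.    , 346.0017, 194.109 ],
       [  0.    ,   0.    ,   1.    ]]), 'dist': array([-0.1021,  0.    ,  0.    ,  0.    ,  0.    ]), 'mount': array([[ 0.0002,  0.2916, -0.9565,  0.0304],
       [ 0.0002,  0.9565,  0.2916,  0.0736],
       [ 1.    , -0.0003,  0.0001, -0.0002],
       [ 0.    ,  0.    ,  0.    ,  1.    ]])}
```

View pics/scene0.png

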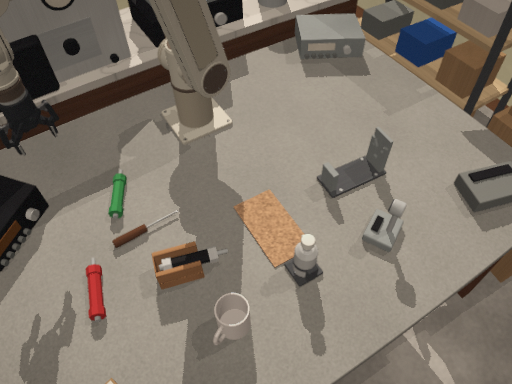

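View pics/top0.png

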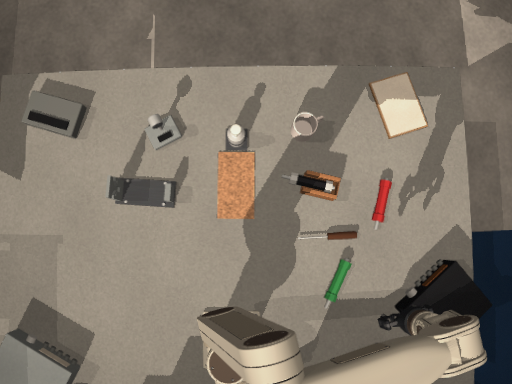

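View pics/wrist0.png

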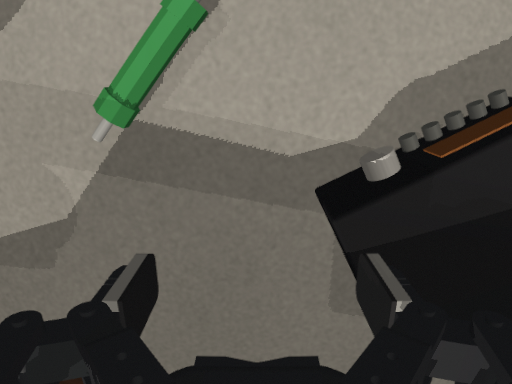

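The top picture shows the black spindle in the caddy (~315,183) with its pin to the left (+y). The mat is at (237,185), the white cap at (236,133), the cradle at (143,192), the mic at (160,130), the mug at (305,124) and the screwdriver at (330,236). The green (337,280) and red (382,200) look-alikes have the wrong colour. I'll enlarge the crops next.

```bash
cat > h.py <<'E'
from workcell import bot
import cv2,numpy as np
from scipy.spatial.transform import Rotation as R
np.set_printoptions(precision=4,suppress=True)
def cam(n,obs=None):
    c=bot.get_calibration(n)
    if n=="wrist":
        T=np.eye(4);T[:3,:3]=R.from_quat(obs["tool_rot"]).as_matrix();T[:3,3]=obs["eef_pos"]
        W=T@c["mount"]
    else: W=c["world_from_camera"]
    return c["mtx"],c["dist"],W
def proj(P,C):
    m,d,W=C; P=np.atleast_2d(P).astype(float)
    p=(P-W[:3,3])@W[:3,:3]; p=p*[1,-1,-1]
    return cv2.projectPoints(p.reshape(-1,1,3),np.zeros(3),np.zeros(3),m,d)[0].reshape(-1,2)
def ray(px,C):
    m,d,W=C
    u=cv2.undistortPoints(np.array(px,float).reshape(-1,1,2),m,d).reshape(-1,2)
    r=np.c_[u[:,0],-u[:,1],-np.ones(len(u))]@W[:3,:3].T
    return W[:3,3],r
def atz(px,z,C):
    o,r=ray(px,C); s=(z-o[2])/r[:,2]; return o+r*s[:,None]
def save(n,im): cv2.imwrite("pics/"+n,cv2.cvtColor(im,cv2.COLOR_RGB2BGR))
def crop(im,x0,y0,x1,y1,k): return cv2.resize(im[y0:y1,x0:x1],None,fx=k,fy=k,interpolation=cv2.INTER_CUBIC)
E
python3 - <<'E'
import cv2,numpy as np
from h import crop
t=cv2.imread("pics/top0.png"); s=cv2.imread("pics/scene0.png")
cv2.imwrite("pics/a1.png",crop(t,200,100,360,220,5))
cv2.imwrite("pics/a2.png",crop(t,95,160,195,220,8))
cv2.imwrite("pics/a3.png",crop(s,145,180,345,300,4))
cv2.imwrite("pics/a4.png",crop(s,310,120,410,200,8))
E
```

```text
(no output)
```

View pics/a1.png

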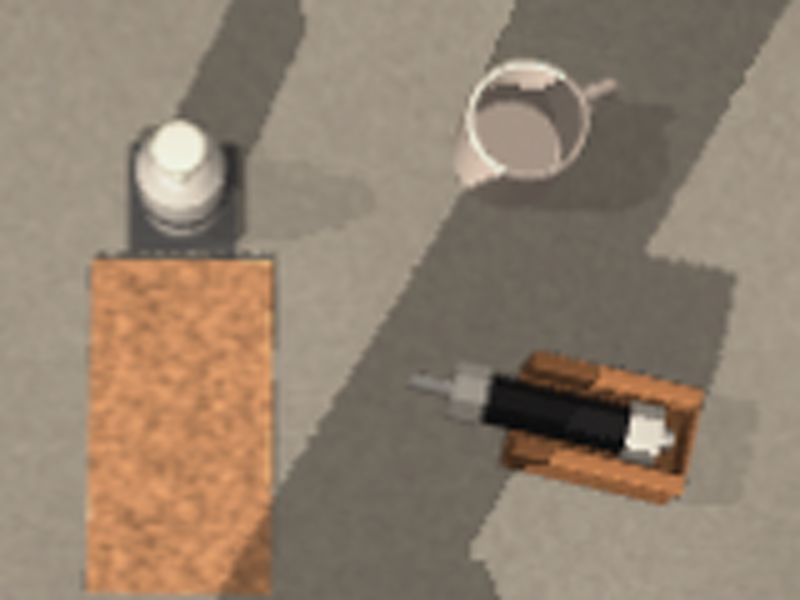

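View pics/a2.png

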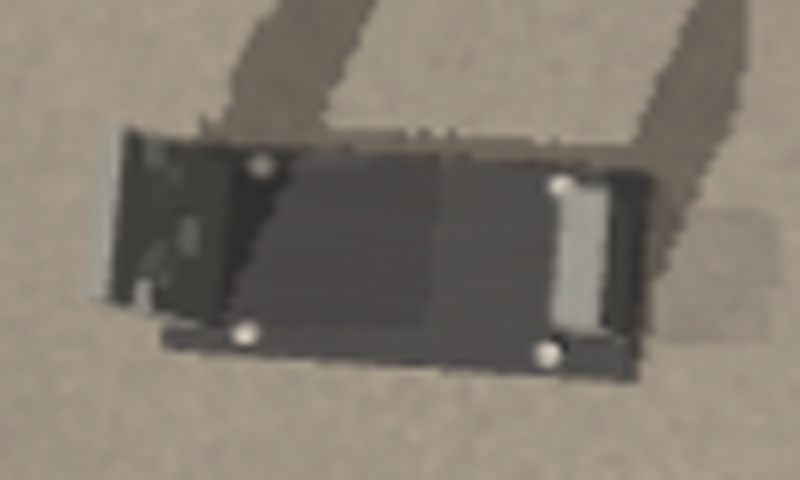

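View pics/a3.png

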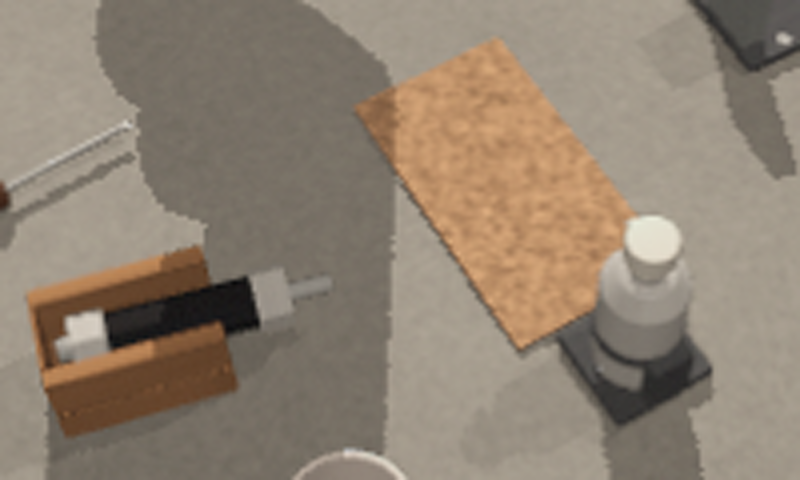

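View pics/a4.png

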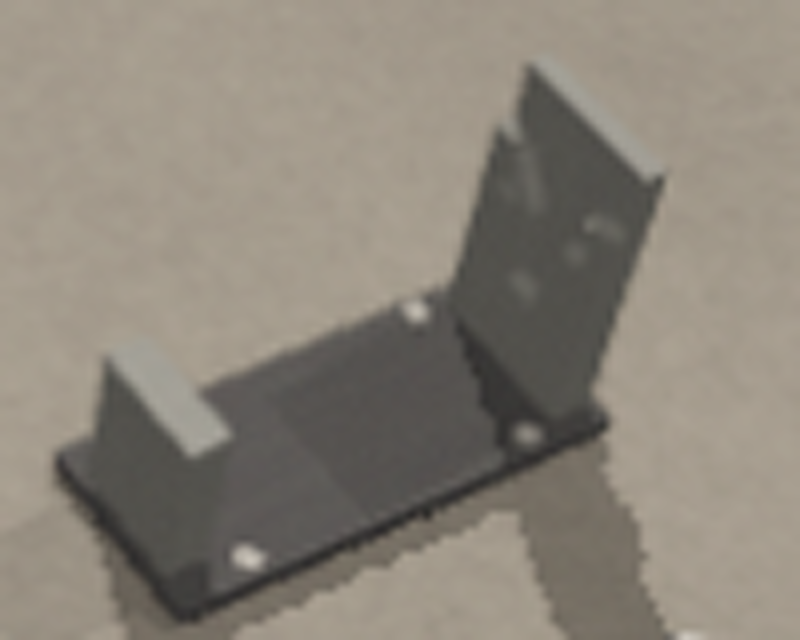

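```bash
cat > m.py <<'E'
from h import *
from scipy.optimize import least_squares
T=cam("top");S=cam("scene")
def un(p,k,x,y): return (np.array(p,float)+.5)/k-.5+[x,y]
def fit(name,obs,x0):
    # obs: list (cam,px,localpt)
    def res(p,per=False):
        c,s=np.cos(p[2]),np.sin(p[2]); out=[]
        for C,px,l in obs:
            w=[p[0]+c*l[0]-s*l[1],p[1]+s*l[0]+c*l[1],l[2]]
            out.append(proj(w,C)[0]-px)
        return np.array(out) if per else np.ravel(out)
    r=least_squares(res,x0,loss="soft_l1"); print(name,r.x,"deg",np.degrees(r.x[2])); print(np.round(res(r.x,True),1).tolist())
    return r.x
E
python3 - <<'E'
from m import *
a1=lambda *p:un(p,5,200,100); a2=lambda *p:un(p,8,95,160); a3=lambda *p:un(p,4,145,180); a4=lambda *p:un(p,8,310,120)
# cradle: local x,y
fit("cradle",[(T,a2(162,348),(-.045,.1025,.01)),(T,a2(637,380),(-.045,-.1025,.01)),(T,a2(652,172),(.045,-.1025,.01)),
 (T,a2(553,183),(.028,-.078,.081)),(T,a2(552,328),(-.028,-.078,.081)),
 (T,a2(122,130),(.035,.088,.140)),(T,a2(108,302),(-.035,.088,.140)),
 (S,a4(58,460),(-.045,-.1025,.01)),(S,a4(185,612),(.045,-.1025,.01)),(S,a4(605,420),(.045,.1025,.01)),
 (S,a4(145,342),(-.028,-.078,.081)),(S,a4(230,438),(.028,-.078,.081)),
 (S,a4(530,62),(-.035,.088,.140)),(S,a4(652,183),(.035,.088,.140))],[.43,.2,0])
fit("spindle-top",[(T,a1(410,380),(.100,0,.049)),(T,a1(676,438),(-.080,0,.049)),(T,a1(453,390),(.070,0,.049)),(T,a1(487,396),(.048,0,.049+.016)),(T,a1(628,428),(-.048,0,.049+.016))],[.45,-.2,1.57])
fit("spindle-scene",[(S,a3(330,286),(.100,0,.049)),(S,a3(60,345),(-.080,0,.049))],[.45,-.2,1.57])
fit("mat",[(T,a1(92,258),(.115,.0625,.005)),(T,a1(272,258),(.115,-.0625,.005)),(T,a1(272,594),(-.115,-.0625,.005)),(T,a1(86,592),(-.115,.0625,.005)),
 (S,a3(357,108),(-.115,-.0625,.005)),(S,a3(498,38),(-.115,.0625,.005)),(S,a3(522,350),(.115,-.0625,.005))],[.43,0,0])
print("cap top",atz(a1(180,145),.153,T),atz(a3(653,238),.153,S))
print("mug",atz(a1(527,120),.095,T)," mic",atz([155,121],.15,T))
E
```

```text
cradle [ 0.5003  0.2879 -0.0738] deg -4.2298084111553
[[-0.1, 0.2], [-0.4, -0.1], [-0.3, -0.3], [1.0, 0.3], [-0.2, -0.8], [0.1, -0.6], [-0.1, -0.1], [-1.2, -0.8], [-0.7, 0.8], [1.0, -0.2], [0.4, -0.6], [0.6, 0.2], [-0.5, -0.1], [-0.7, -0.3]]
spindle-top [ 0.5209 -0.2724  1.3373] deg 76.62282879706368
[[-0.2, 0.2], [-0.6, 0.3], [0.0, 0.1], [0.3, -0.3], [0.5, -0.3]]
spindle-scene [ 0.5203 -0.2708  1.2553] deg 71.92100843199115
[[0.8, -0.1], [-0.8, 0.1]]
mat [ 0.5231 -0.0212 -0.0201] deg -1.1497470751876804
[[-0.5, -0.2], [-0.2, -0.0], [-0.4, -0.3], [-0.1, -0.2], [-1.1, -0.1], [0.0, -0.1], [-0.4, 0.1]]
cap top [[ 0.6807 -0.0265  0.153 ]] [[ 0.6793 -0.0247  0.153 ]]
mug [[ 0.7091 -0.2528  0.095 ]]  mic [[0.711  0.2284 0.15  ]]
```

```bash
cat >> h.py <<'E'
def mv(target_pos,Rm,obs=None):
    """grasp-point target (155 ahead) and desired tool matrix -> total shift in present tool axes, rotvec, row counts"""
    o=obs or bot.get_obs(); R0=R.from_quat(o["tool_rot"]).as_matrix()
    tcp=np.array(target_pos)-.155*Rm[:,0]
    d=R0.T@(tcp-o["eef_pos"]); rv=R.from_matrix(R0.T@Rm).as_rotvec()
    print("t",round(o["clock"],2),"shift",d,"rot",rv,"gp now",o["eef_pos"]+.155*R0[:,0],"rows>=",np.linalg.norm(d)/.0417,np.linalg.norm(rv)/.125)
    return d,rv
def down(yaw_y): # tool x down, tool y horizontal at yaw
    x=np.array([0,0,-1.]);y=np.array([np.cos(yaw_y),np.sin(yaw_y),0]);return np.c_[x,y,np.cross(x,y)]
def st():
    o=bot.get_obs();R0=R.from_quat(o["tool_rot"]).as_matrix()
    print("t",round(o["clock"],2),"j",o["joint_pos"],"gp",o["eef_pos"]+.155*R0[:,0],"tx",R0[:,0],"ty yaw",np.degrees(np.arctan2(R0[1,1],R0[0,1])),"F",o["ft_force"],"M",o["ft_torque"],"w",o["grip_width"])
    return o
E
python3 - <<'E'
from h import *
o=st(); print(R.from_quat(o["tool_rot"]).as_matrix())
for y in (76.6,256.6,-103.4): mv([.5345,-.215,.15],down(np.radians(y)))
E
```

```text
t 0.15 j [-1.337   0.2413  0.004   1.3351  0.      1.5708] gp [ 0.1157 -0.486   0.249 ] tx [-0.0004  0.0016 -1.    ] ty yaw 13.395792724249157 F [ 0.5837  0.4222 -0.2602] M [ 0.0318  0.0119 -0.0103] w 0.0852580823377439
[[-0.0004  0.9728  0.2317]
 [ 0.0016  0.2317 -0.9728]
 [-1.      0.     -0.0016]]
t 0.15 shift [ 0.0993  0.4701 -0.1667] rot [-1.1031 -0.0014 -0.0009] gp now [ 0.1157 -0.486   0.249 ] rows>= 12.196484819717853 8.824980428484942
t 0.15 shift [ 0.0993  0.4701 -0.1667] rot [ 2.0385 -0.001   0.0016] gp now [ 0.1157 -0.486   0.249 ] rows>= 12.196484819717853 16.307772377487385
t 0.15 shift [ 0.0993  0.4701 -0.1667] rot [ 2.0385 -0.001   0.0016] gp now [ 0.1157 -0.486   0.249 ] rows>= 12.196484819717853 16.30777237748739
```

Emit:
arm_command:
  moves: [0.005,0.0336,-0.0119,0,0,0,-1,0.005,0.0336,-0.0119,0,0,0,-1,0.005,0.0336,-0.0119,0,0,0,-1,0.005,0.0336,-0.0119,0,0,0,-1,0.005,0.0336,-0.0119,0,0,0,-1,0.005,0.0336,-0.0119,0,0,0,-1,0.005,0.0336,-0.0119,0,0,0,-1,0.005,0.0336,-0.0119,0,0,0,-1,0.005,0.0336,-0.0119,0,0,0,-1,0,0,0,-0.122,0,0,-1,0,0,0,-0.122,0,0,-1,0,0,0,-0.122,0,0,-1]

```text
clock: 1.15
eef_pos: [0.397, -0.3046, 0.352]
tool_rot: [0.332, 0.627, -0.331, 0.623]
ft_force: [-0.2, -0.9, 0.8]
grip_width: 0.0858
```

```bash
python3 - <<'E'
from h import *
st()
for y in (76.6,-103.4): mv([.5345,-.215,.15],down(np.radians(y)))
E
```

```text
t 1.15 j [-0.6545  0.2738 -0.0908  1.2126  0.0003  1.8907] gp [ 0.3963 -0.304   0.197 ] tx [-0.0049  0.0042 -1.    ] ty yaw 34.17060357082118 F [-0.2021 -0.9193  0.7694] M [ 0.0289 -0.0044 -0.0094] w 0.08575623585275621
t 1.15 shift [0.0467 0.1641 0.0034] rot [-0.7405 -0.0066 -0.0007] gp now [ 0.3963 -0.304   0.197 ] rows>= 4.093367954203047 5.924518968110883
t 1.15 shift [0.0467 0.1641 0.0034] rot [ 2.401  -0.0008  0.0083] gp now [ 0.3963 -0.304   0.197 ] rows>= 4.093367954203047 19.208469237012295
```

Emit:
arm_command:
  moves: [0,0.036,0.001,0,0,0,-1,0,0.036,0.001,0,0,0,-1,0,0.036,0.001,0,0,0,-1,0,0.036,0.001,0,0,0,-1,0,0.02,0,0,0,0,-1,0,0,0,-0.122,0,0,-1,0,0,0,-0.122,0,0,-1,0,0,0,-0.122,0,0,-1,0,0,0,-0.122,0,0,-1,0,0,0,-0.122,0,0,-1,0,0,0,-0.122,0,0,-1,0,0,0,-0.01,0,0,-1,0,0,0,0,0,0,-1]

```text
clock: 2.23
eef_pos: [0.5417, -0.2079, 0.3436]
tool_rot: [0.078, 0.709, -0.073, 0.697]
ft_force: [0.3, 0.7, -0.1]
grip_width: 0.0855
```

```bash
python3 - <<'E'
from h import *
o=st()
mv([.5345,-.215,.15],down(np.radians(76.6)))
save("w1.png",bot.camera("wrist"))
np.save("o1.npy",np.r_[o["eef_pos"],o["tool_rot"]])
E
```

```text
t 2.23 j [-0.367   0.4388  0.1277  1.2786  0.0023  1.4172] gp [ 0.5391 -0.2065  0.1886] tx [-0.0168  0.009  -0.9998] ty yaw 77.76932939413365 F [ 0.3274  0.6545 -0.135 ] M [-0.0136  0.0139 -0.0293] w 0.08549472467742075
t 2.23 shift [ 0.0386 -0.0086 -0.0049] rot [ 0.0205 -0.0184 -0.005 ] gp now [ 0.5391 -0.2065  0.1886] rows>= 0.9565929280613191 0.2238060870424775
```

View pics/w1.png

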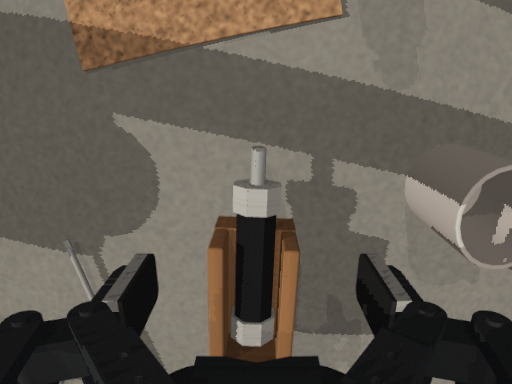

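The wrist view shows the black spindle in the caddy with its pin tip at (258,149). Its collar spans rows 183–213 and the mug is well to the right. Next I'll refine the pose from this view.

```bash
python3 - <<'E'
from m import *
a=np.load("o1.npy"); o={"eef_pos":a[:3],"tool_rot":a[3:]}
C=cam("wrist",o)
p=fit("spindle-wrist",[(C,(258.5,148),(.100,0,.052)),(C,(256.5,214),(.048,0,.049+.018)),(C,(254,320),(-.048,0,.049+.018)),(C,(252.5,344),(-.07,0,.068))],[.52,-.27,1.33])
p=fit("caddy-wrist",[(C,(218,219),(-.0,.025,.072))][:0]+[(C,(276,219),(.023,.025,.072)),(C,(231,219),(-.023,.025,.072)),(C,(282,360),(.023,-.09,.072)),(C,(227,360),(-.023,-.09,.072))],[.52,-.27,-.2])
print(np.array([.5209,-.2724])+.059*np.array([np.cos(1.337),np.sin(1.337)]))
E
```

```text
spindle-wrist [ 0.5211 -0.2693  1.3317] deg 76.29930782799622
[[0.1, -3.7], [-0.1, 1.7], [-0.5, 1.6], [0.4, -0.9]]
caddy-wrist [ 0.5244 -0.2483 -0.2038] deg -11.675310774648954
[[7.5, 1.1], [-9.0, 1.2], [-0.7, -14.8], [0.7, -15.1]]
[ 0.5346 -0.215 ]
```

```bash
python3 - <<'E'
from h import *
mv([.5349,-.2137,.047],down(np.radians(76.4)))
E
```

```text
t 2.28 shift [ 0.1416 -0.0078 -0.0028] rot [ 0.0236 -0.0186 -0.005 ] gp now [ 0.5391 -0.2066  0.1886] rows>= 3.4005884916533584 0.24372653061427746
```

Emit:
arm_command:
  moves: [0.03,-0.008,-0.003,0.024,-0.018,-0.005,-1,0,0,0,0,0,0,-1]

```text
clock: 2.45
eef_pos: [0.5361, -0.2146, 0.3127]
tool_rot: [0.086, 0.702, -0.086, 0.702]
ft_force: [-2.5, 0.0, -1.3]
grip_width: 0.0853
```

```bash
python3 - <<'E'
from h import *
mv([.5349,-.2137,.047],down(np.radians(76.4)))
E
```

```text
t 2.45 shift [ 0.1107  0.0006 -0.0013] rot [-0.0053 -0.0007  0.0001] gp now [ 0.536  -0.2146  0.1577] rows>= 2.654541654151838 0.04241101722946628
```

Emit:
arm_command:
  moves: [0.03,0,-0.001,-0.005,0,0,-1,0.03,0,0,0,0,0,-1,0.03,0,0,0,0,0,-1,0.018,0,0,0,0,0,-1,0,0,0,0,0,0,-1]

```text
clock: 2.87
eef_pos: [0.5383, -0.2155, 0.2077]
tool_rot: [0.086, 0.699, -0.087, 0.705]
ft_force: [0.2, 0.3, 0.0]
grip_width: 0.0851
```

```bash
python3 - <<'E'
from h import *
st()
mv([.5349,-.2137,.047],down(np.radians(76.4)))
save("w2.png",bot.camera("wrist"))
E
```

```text
t 2.87 j [-0.381   0.5459 -0.0809  0.9354  0.0014  1.4353] gp [ 0.5396 -0.2157  0.0527] tx [ 0.0085 -0.0019 -1.    ] ty yaw 75.93357651364101 F [0.1706 0.2728 0.0283] M [ 0.068  -0.0012  0.0158] w 0.0851038464225272
t 2.87 shift [ 0.0057  0.0009 -0.0037] rot [-0.0081  0.0087 -0.0002] gp now [ 0.5396 -0.2157  0.0527] rows>= 0.1647551384746456 0.09528251750480048
```

View pics/w2.png

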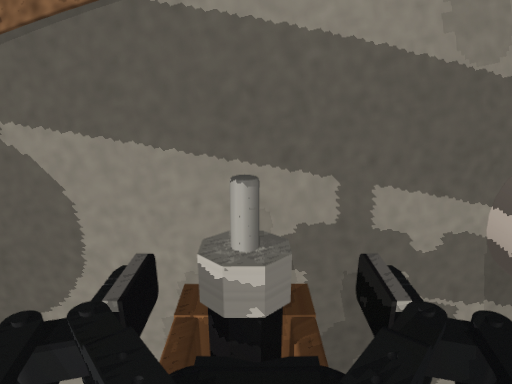

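The collar (centre ~245,275) lies between the pads, slightly left of their midline. I'll correct by 4 mm and then close.

Emit:
arm_command:
  moves: [0.006,0.001,-0.004,-0.008,0.009,0,-1,0,0,0,0,0,0,-1,0,0,0,0,0,0,1,0,0,0,0,0,0,1,0,0,0,0,0,0,1,0,0,0,0,0,0,1,0,0,0,0,0,0,1,0,0,0,0,0,0,1,0,0,0,0,0,0,1]

```text
clock: 3.67
eef_pos: [0.5386, -0.2146, 0.2122]
tool_rot: [0.083, 0.697, -0.085, 0.707]
ft_force: [-0.5, -0.0, -0.8]
grip_width: 0.037
```

```bash
python3 - <<'E'
from h import *
st()
save("w3.png",bot.camera("wrist"))
E
```

```text
t 3.67 j [-0.3793  0.5386 -0.0799  0.9385  0.0004  1.4297] gp [ 0.5406 -0.2154  0.0573] tx [ 0.0129 -0.0047 -0.9999] ty yaw 76.34762768953117 F [-0.513  -0.0321 -0.8276] M [ 0.0665  0.0213 -0.0062] w 0.036983596438797416
```

View pics/w3.png

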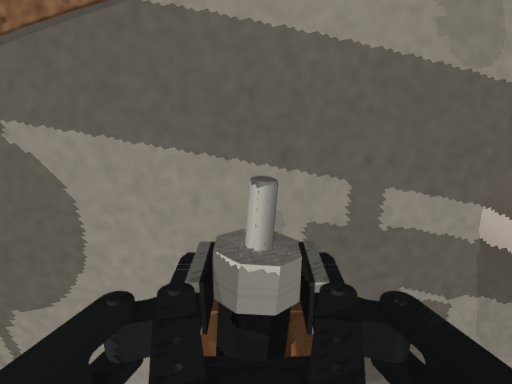

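The pads hold the collar, with the opening at 37 mm against its 38 mm. I'll lift straight up.

Emit:
arm_command:
  moves: [-0.01,0,0,0,0,0,1,-0.015,0,0,0,0,0,1,-0.02,0,0,0,0,0,1,-0.02,0,0,0,0,0,1,-0.02,0,0,0,0,0,1,0,0,0,0,0,0,1]

```text
clock: 4.22
eef_pos: [0.5364, -0.2135, 0.2988]
tool_rot: [0.084, 0.7, -0.083, 0.704]
ft_force: [1.1, 0.1, -2.0]
grip_width: 0.0366
```

```bash
python3 - <<'E'
from h import *
st()
save("w4.png",bot.camera("wrist")); save("s4.png",crop(bot.camera("scene"),130,180,330,330,4))
st()
E
```

```text
t 4.22 j [-0.3795  0.4535  0.0292  1.1414  0.0026  1.4288] gp [ 0.5372 -0.2135  0.1438] tx [ 0.0057  0.0005 -1.    ] ty yaw 76.39321371035902 F [ 1.1379  0.0692 -1.9637] M [ 0.1485 -0.1541  0.0594] w 0.03658388581771802
t 4.32 j [-0.3795  0.4569  0.0238  1.1382  0.0026  1.4289] gp [ 0.5354 -0.2127  0.1399] tx [ 0.0005  0.0026 -1.    ] ty yaw 76.38852512065715 F [ 0.2774  0.3395 -2.9297] M [ 0.0976 -0.0218  0.018 ] w 0.03639823775520662
```

View pics/w4.png

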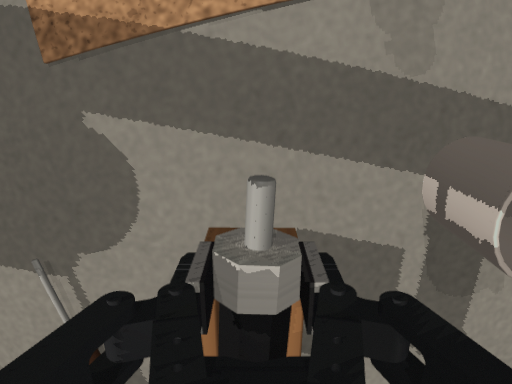

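View pics/s4.png

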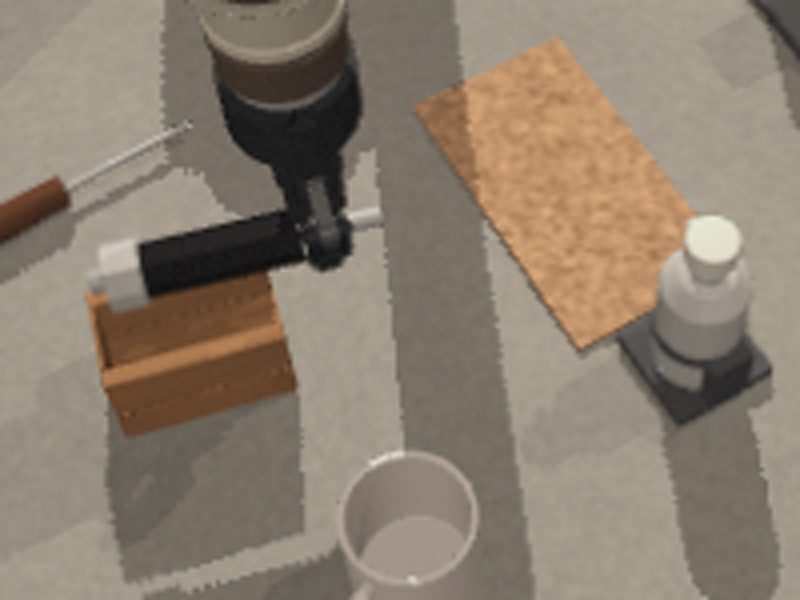

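The spindle is out of the caddy and held level. Next I'll translate it over the mat and turn it so the pin points to −x, away from the canister.

Emit:
arm_command:
  moves: [0,0.0244,-0.0163,0,0,0,1,0,0.0244,-0.0163,0,0,0,1,0,0.0244,-0.0163,0,0,0,1,0,0.0244,-0.0163,0,0,0,1,0,0.0244,-0.0163,0,0,0,1,0,0.0244,-0.0163,0,0,0,1,0,0.0244,-0.0163,0,0,0,1,0,0,0,-0.1,0,0,1,0,0,0,-0.12,0,0,1,0,0,0,-0.12,0,0,1,0,0,0,-0.12,0,0,1,0,0,0,-0.12,0,0,1,0,0,0,-0.12,0,0,1,0,0,0,-0.12,0,0,1,0,0,0,-0.12,0,0,1,0,0,0,-0.12,0,0,1,0,0,0,-0.12,0,0,1,0,0,0,-0.12,0,0,1,0,0,0,-0.12,0,0,1,0,0,0,-0.12,0,0,1]

```text
clock: 5.98
eef_pos: [0.4439, -0.0102, 0.2605]
tool_rot: [-0.427, 0.566, 0.46, 0.535]
ft_force: [0.4, 1.3, -2.3]
grip_width: 0.0367
```

```bash
python3 - <<'E'
from h import *
st(); mv([.464,-.020,.034],down(np.radians(178.85)))
E
```

```text
t 5.98 j [-0.0249  0.2811 -0.3456  1.007   0.0067  0.1896] gp [ 0.4342 -0.0089  0.1059] tx [-0.0626  0.0082 -0.998 ] ty yaw 167.69355783118084 F [ 0.4242  1.2575 -2.2869] M [-0.0014  0.0416  0.0062] w 0.03669371281775119
t 5.98 shift [ 0.0701 -0.0262 -0.005 ] rot [-0.1945  0.0009 -0.0633] gp now [ 0.4342 -0.0089  0.1059] rows>= 1.7978172152302214 1.63628366433568
```

Emit:
arm_command:
  moves: [0,-0.013,-0.003,-0.1,0,-0.03,1,0,-0.013,-0.002,-0.095,0,-0.03,1,0,0,0,0,0,0,1]

```text
clock: 6.23
eef_pos: [0.4659, -0.0192, 0.2539]
tool_rot: [-0.495, 0.504, 0.502, 0.499]
ft_force: [0.1, 0.5, -1.4]
grip_width: 0.0367
```

```bash
python3 - <<'E'
from h import *
st(); mv([.464,-.020,.034],down(np.radians(178.85)))
o=bot.get_obs();save("w5.png",bot.camera("wrist"));save("s5.png",crop(bot.camera("scene"),200,150,350,270,5)); 
st()
E
```

```text
t 6.23 j [-0.0415  0.3074 -0.327   0.949   0.0007 -0.0358] gp [ 0.464  -0.019   0.0989] tx [-0.0126  0.0012 -0.9999] ty yaw 179.6728558674177 F [ 0.1433  0.4613 -1.4224] M [-0.0165  0.0141 -0.0211] w 0.036669262342616006
t 6.23 shift [ 0.0649  0.0011 -0.0008] rot [ 0.0144  0.0011 -0.0126] gp now [ 0.464  -0.019   0.0989] rows>= 1.5559771705018945 0.1531854857872053
t 6.33 j [-0.041   0.3066 -0.3293  0.9533  0.001  -0.0313] gp [ 0.4611 -0.0186  0.0985] tx [-0.0183  0.0017 -0.9998] ty yaw 179.44364920168957 F [-0.0406  0.316  -1.2069] M [ 0.0238  0.1616 -0.0687] w 0.03652654298437115
```

View pics/s5.png

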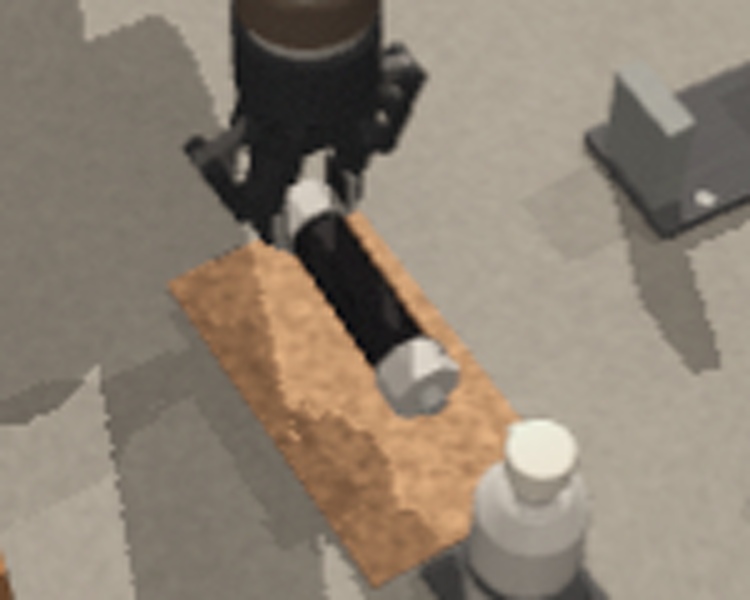

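Emit:
arm_command:
  moves: [0.02,0,0,0.01,0,-0.018,1,0.02,0,0,0,0,0,1,0.01,0,0,0,0,0,1,0,0,0,0,0,0,1]

```text
clock: 6.67
eef_pos: [0.4602, -0.0183, 0.2005]
tool_rot: [-0.491, 0.508, 0.495, 0.506]
ft_force: [-0.3, -0.2, -2.7]
grip_width: 0.0364
```

```bash
python3 - <<'E'
from h import *
st(); mv([.464,-.020,.034],down(np.radians(178.85)))
E
```

```text
t 6.67 j [-0.0401  0.3685 -0.4092  0.8002  0.0016 -0.0118] gp [ 0.4591 -0.018   0.0455] tx [-0.0071  0.0019 -1.    ] ty yaw 178.37599409166617 F [-0.2692 -0.2194 -2.6656] M [ 0.019   0.1149 -0.0231] w 0.036365175276945404
t 6.67 shift [ 0.0114 -0.0039 -0.0016] rot [-0.0083  0.0017 -0.0071] gp now [ 0.4591 -0.018   0.0455] rows>= 0.2927318115012237 0.08830606194410946
```

Emit:
arm_command:
  moves: [0.005,-0.004,-0.001,-0.008,0,-0.007,1,0.002,0,0,0,0,0,1,0.003,0,0,0,0,0,1,0,0,0,0,0,0,1]

```text
clock: 7.0
eef_pos: [0.4632, -0.0191, 0.192]
tool_rot: [-0.493, 0.506, 0.495, 0.505]
ft_force: [0.3, -0.0, -1.9]
grip_width: 0.0367
```

```bash
python3 - <<'E'
from h import *
st(); save("w6.png",bot.camera("wrist"));save("s6.png",crop(bot.camera("scene"),200,150,350,270,5)); st()
E
```

```text
t 7.0 j [-0.0418  0.3845 -0.4128  0.7759  0.0018 -0.0194] gp [ 0.4629 -0.0189  0.037 ] tx [-0.0024  0.0019 -1.    ] ty yaw 178.7171887931427 F [ 0.2844 -0.0022 -1.8686] M [-0.0113  0.1676  0.0317] w 0.036686413636943145
t 7.1 j [-0.0418  0.3849 -0.4129  0.7745  0.0017 -0.0196] gp [ 0.4633 -0.0189  0.0368] tx [-0.0014  0.0018 -1.    ] ty yaw 178.7259966352788 F [ 0.33   -0.0513 -2.7432] M [-0.0549  0.114  -0.0369] w 0.03664414451801622
```

View pics/s6.png

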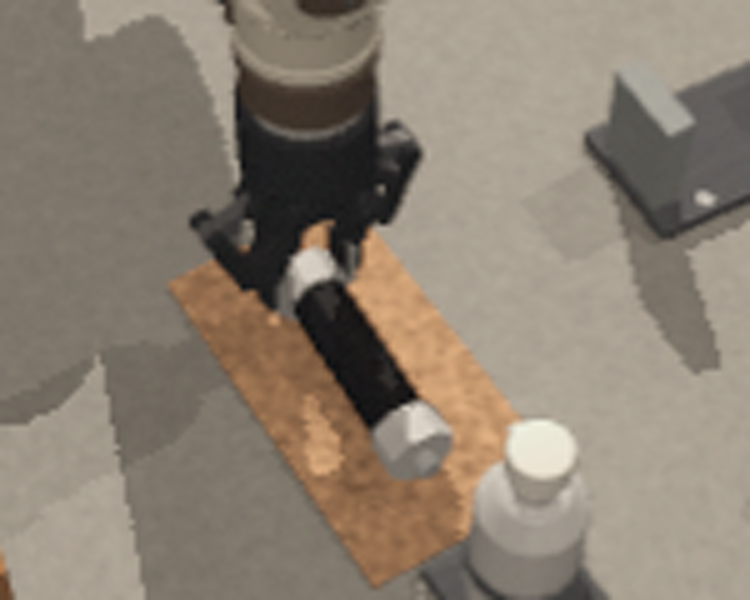

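Not touching yet, since the full weight is still on the wrist. I'll lower it further.

Emit:
arm_command:
  moves: [0.003,0,0,0,0,0,1,0.002,0,0,0,0,0,1,0,0,0,0,0,0,1]

```text
clock: 7.35
eef_pos: [0.4636, -0.0192, 0.1922]
tool_rot: [-0.494, 0.505, 0.494, 0.507]
ft_force: [0.7, 0.0, -2.7]
grip_width: 0.0366
```

```bash
python3 - <<'E'
from h import *
st()
E
```

```text
t 7.35 j [-0.0419  0.3834 -0.4141  0.7717  0.0019 -0.0188] gp [ 0.4638 -0.0189  0.0372] tx [ 0.0016  0.0018 -1.    ] ty yaw 178.68103085248276 F [ 0.6729  0.027  -2.667 ] M [-0.0002  0.1682  0.0248] w 0.03656062503428011
```

Emit:
arm_command:
  moves: [0.006,0,0,0,0,0,1,0.005,0,0,0,0,0,1]

```text
clock: 7.52
eef_pos: [0.4649, -0.0195, 0.1895]
tool_rot: [-0.496, 0.504, 0.492, 0.509]
ft_force: [-24.2, 1.3, 63.6]
grip_width: 0.0367
```

```bash
python3 - <<'E'
from h import *
st();save("s7.png",crop(bot.camera("scene"),200,150,350,270,5)); st()
E
```

```text
t 7.52 j [-0.0422  0.387  -0.4177  0.7575  0.0012 -0.0166] gp [ 0.4663 -0.0193  0.0346] tx [ 0.0087  0.0008 -1.    ] ty yaw 178.53333514140544 F [-24.2076   1.3415  63.5659] M [ 0.3596  4.8542 -0.4179] w 0.03673559104380796
t 7.57 j [-0.0422  0.3865 -0.418   0.7572  0.0012 -0.0166] gp [ 0.4662 -0.0193  0.0347] tx [ 0.0091  0.0008 -1.    ] ty yaw 178.53165986057465 F [-16.6005   0.1229  43.8221] M [ 0.2044  3.2318 -0.4723] w 0.03658800811539092
```

It touched down hard (63 N, under the limit). I'll ease off and release.

Emit:
arm_command:
  moves: [-0.002,0,0,0,0,0,1,0,0,0,0,0,0,1]

```text
clock: 7.73
eef_pos: [0.4655, -0.0196, 0.1946]
tool_rot: [-0.497, 0.503, 0.49, 0.51]
ft_force: [0.8, -0.4, -2.0]
grip_width: 0.0365
```

```bash
python3 - <<'E'
from h import *
st();save("s7b.png",crop(bot.camera("scene"),200,150,350,270,5)); st()
E
```

```text
t 7.73 j [-0.0425  0.3779 -0.4146  0.7638  0.0012 -0.016 ] gp [ 0.4677 -0.0195  0.0397] tx [ 0.0146  0.0006 -0.9999] ty yaw 178.48458256540243 F [ 0.8376 -0.3753 -1.9868] M [-0.0187  0.0848 -0.0443] w 0.036478946791363084
t 7.78 j [-0.0424  0.3787 -0.4149  0.763   0.0012 -0.0161] gp [ 0.4676 -0.0195  0.0392] tx [ 0.0142  0.0006 -0.9999] ty yaw 178.49186788640165 F [-0.1569  0.5374 -2.725 ] M [-0.0046  0.1793  0.0466] w 0.03654182394505042
```

View pics/s7b.png

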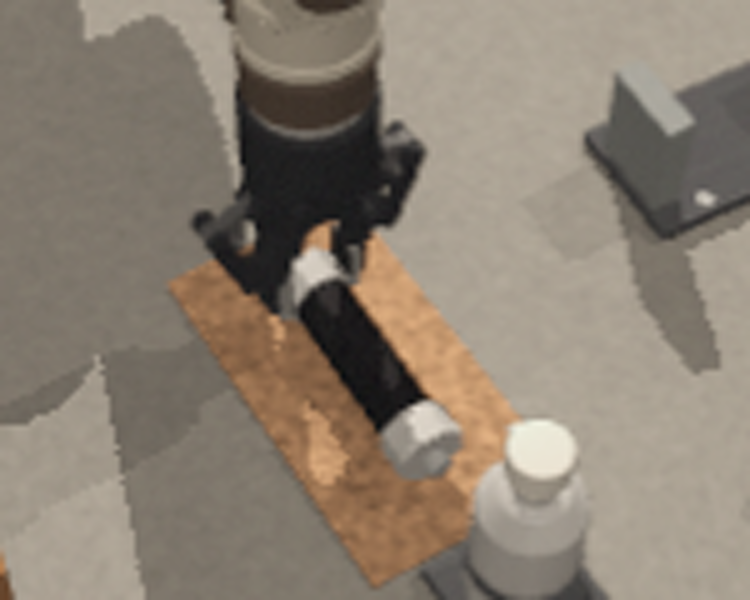

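```bash
python3 - <<'E'
from h import *
mv([.464,-.020,.036],down(np.radians(178.85)))
E
```

```text
t 7.78 shift [ 0.0031  0.0015 -0.0005] rot [-0.0062  0.0009  0.0142] gp now [ 0.4676 -0.0195  0.0392] rows>= 0.08347178556550916 0.12401783956950745
```

Emit:
arm_command:
  moves: [0.003,0.001,0,-0.006,0,0.014,1,0,0,0,0,0,0,1]

```text
clock: 7.95
eef_pos: [0.4645, -0.0196, 0.1901]
tool_rot: [-0.495, 0.505, 0.495, 0.505]
ft_force: [-2.4, 0.6, 0.7]
grip_width: 0.0364
```

```bash
python3 - <<'E'
from h import *
st()
E
```

```text
t 7.95 j [-0.0423  0.389  -0.4123  0.7704  0.0009 -0.0226] gp [ 0.4644 -0.0194  0.0351] tx [-0.0009  0.0009 -1.    ] ty yaw 178.8703762660932 F [-2.3628  0.5857  0.6812] M [-0.0058  0.1115 -0.0211] w 0.036389868097167634
```

It's just resting on the mat, so I'll open.

Emit:
arm_command:
  moves: [0,0,0,0,0,0,-1,0,0,0,0,0,0,-1,0,0,0,0,0,0,-1,0,0,0,0,0,0,-1,-0.02,0,0,0,0,0,-1,-0.03,0,0,0,0,0,-1,-0.035,0,0,0,0,0,-1,-0.035,0,0,0,0,0,-1,-0.035,0,0,0,0,0,-1,-0.03,0,0,0,0,0,-1,0,0,0,0,0,0,-1]

```text
clock: 8.87
eef_pos: [0.4648, -0.0196, 0.3775]
tool_rot: [-0.491, 0.508, 0.499, 0.502]
ft_force: [0.5, -0.1, -0.1]
grip_width: 0.0856
```

```bash
python3 - <<'E'
from h import *
o=st();save("w8.png",bot.camera("wrist"));np.save("o8.npy",np.r_[o["eef_pos"],o["tool_rot"]])
save("s8.png",crop(bot.camera("scene"),200,150,350,270,5)); st()
mv([.681,-.0245,.2],down(np.radians(178.85)))
E
```

```text
t 8.87 j [-0.0424  0.1925 -0.1285  1.2633  0.0009 -0.023 ] gp [ 0.4627 -0.0194  0.2225] tx [-0.0134  0.0015 -0.9999] ty yaw 178.88885590123016 F [ 0.5221 -0.0534 -0.06  ] M [ 0.0369 -0.0753  0.0394] w 0.08556330616539684
t 8.97 j [-0.0424  0.1962 -0.1364  1.2589  0.0009 -0.023 ] gp [ 0.4603 -0.0193  0.2179] tx [-0.0206  0.0018 -0.9998] ty yaw 178.89212887850042 F [-0.1827  0.5672 -0.8576] M [-0.0243 -0.0167 -0.0362] w 0.08542736672759885
t 8.97 shift [ 0.0134 -0.2178 -0.0008] rot [ 0.0007  0.0014 -0.0206] gp now [ 0.4603 -0.0193  0.2179] rows>= 5.234056991258504 0.16517559144009258
```

View pics/s8.png

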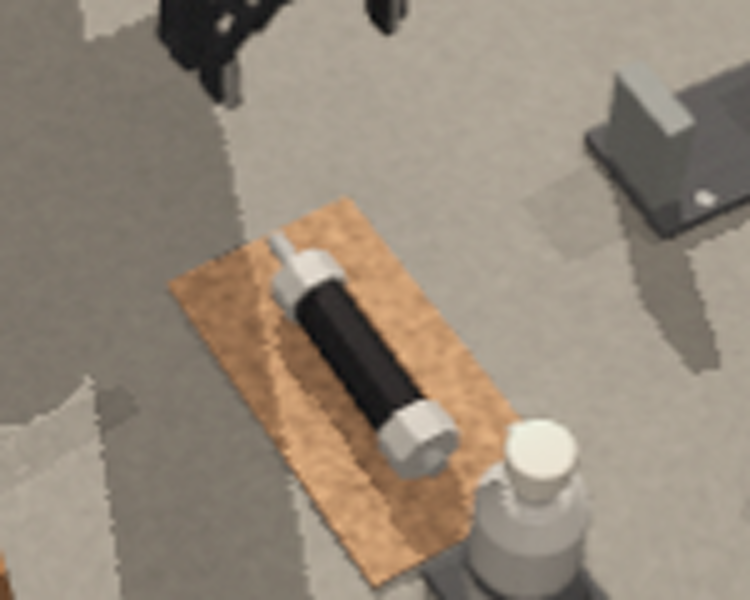

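View pics/w8.png

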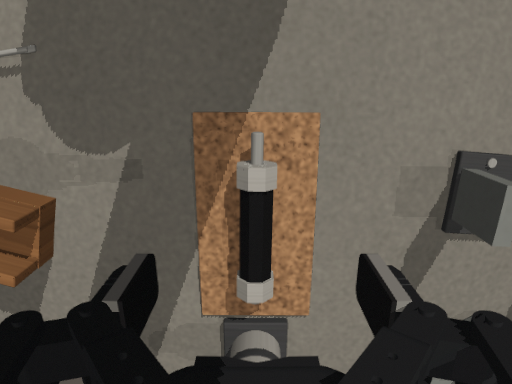

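The spindle lies free and lengthwise on the middle of the mat (wrist view: pin tip (257,133), stub end (255,300), mat cols 195–320). Now I'll close the gripper and go above the cap.

Emit:
arm_command:
  moves: [0,0,0,0,0,-0.02,1,0,-0.03,0,0,0,0,1,0,-0.03,0,0,0,0,1,0,-0.03,0,0,0,0,1,0,-0.03,0,0,0,0,1,0,-0.03,0,0,0,0,1,0,-0.03,0,0,0,0,1,0,-0.02,0,0,0,0,1,0,0,0,0,0,0,1]

```text
clock: 9.72
eef_pos: [0.6638, -0.0233, 0.3482]
tool_rot: [-0.487, 0.512, 0.503, 0.498]
ft_force: [0.3, 0.6, -0.0]
grip_width: 0.0002
```

```bash
python3 - <<'E'
from h import *
st(); mv([.681,-.0245,.19],down(np.radians(178.85)))
E
```

```text
t 9.72 j [-0.0353  0.6156  0.4312  1.4159  0.0016 -0.0158] gp [ 0.6593 -0.0228  0.1932] tx [-0.0295  0.0027 -0.9996] ty yaw 178.8825847669281 F [ 0.3432  0.5718 -0.0131] M [ 0.0118 -0.0153  0.03  ] w 0.00016288751262313864
t 9.72 shift [ 0.0026 -0.0173 -0.0009] rot [ 0.0005  0.0021 -0.0295] gp now [ 0.6593 -0.0228  0.1932] rows>= 0.4199999838251498 0.23675623845624003
```

Emit:
arm_command:
  moves: [0,-0.018,-0.001,0,0,-0.03,1,0,0,0,0,0,0,1,0,0,0,0,0,0,1]

```text
clock: 9.97
eef_pos: [0.6813, -0.0245, 0.3384]
tool_rot: [-0.492, 0.507, 0.499, 0.503]
ft_force: [-0.7, -0.7, -0.4]
grip_width: 0.0003
```

```bash
python3 - <<'E'
from h import *
o=st(); mv([.681,-.0245,.18],down(np.radians(178.85)))
save("w9.png",bot.camera("wrist")); save("s9.png",crop(bot.camera("scene"),240,190,360,280,6)); st()
E
```

```text
t 9.97 j [-0.0364  0.6492  0.4652  1.3986  0.0022 -0.017 ] gp [ 0.6795 -0.0241  0.1834] tx [-0.0117  0.0026 -0.9999] ty yaw 178.88654788274638 F [-0.746  -0.7011 -0.3998] M [ 0.0091 -0.0149 -0.0057] w 0.0003220880833356274
t 9.97 shift [0.0034 0.0003 0.    ] rot [ 0.0006  0.0024 -0.0118] gp now [ 0.6795 -0.0241  0.1834] rows>= 0.08227146960925352 0.09642218958527725
t 10.07 j [-0.0364  0.6482  0.4647  1.399   0.0021 -0.017 ] gp [ 0.6792 -0.0241  0.184 ] tx [-0.0115  0.0025 -0.9999] ty yaw 178.88783381088086 F [ 0.7075 -0.4814  0.8192] M [-0.0521  0.0206 -0.0015] w 1.8584732378517465e-05
```

View pics/w9.png

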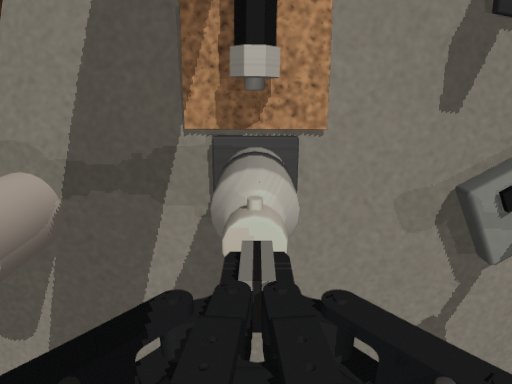

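View pics/s9.png

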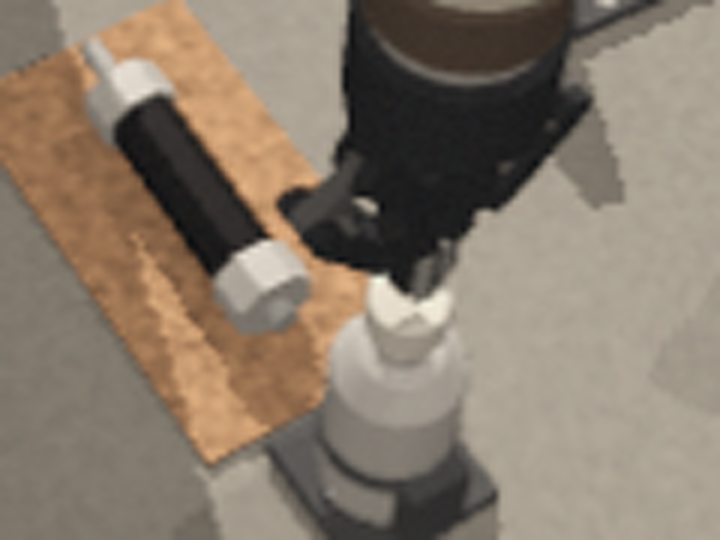

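The shut fingertips are above the cap (wrist (257,250)). Going down.

Emit:
arm_command:
  moves: [0.008,0,0,0,0,-0.012,1,0.006,0,0,0,0,0,1,0,0,0,0,0,0,1]

```text
clock: 10.32
eef_pos: [0.6793, -0.0245, 0.3257]
tool_rot: [-0.495, 0.504, 0.495, 0.506]
ft_force: [3.3, -1.0, 2.0]
grip_width: -0.0001
```

```bash
python3 - <<'E'
from h import *
o=st()
E
```

```text
t 10.32 j [-0.0364  0.6427  0.4208  1.3468  0.0023 -0.0169] gp [ 0.6796 -0.0241  0.1707] tx [ 0.0021  0.0022 -1.    ] ty yaw 178.88318940843052 F [ 3.2645 -1.0067  1.9678] M [ 0.0417 -0.4473  0.0184] w -7.540574897175243e-05
```

Emit:
arm_command:
  moves: [0.005,0,0,0,0,0,1,0.004,0,0,0,0,0,1]

```text
clock: 10.48
eef_pos: [0.6788, -0.0244, 0.3196]
tool_rot: [-0.496, 0.503, 0.494, 0.507]
ft_force: [-1.2, -0.3, 5.8]
grip_width: 0.0003
```

```bash
python3 - <<'E'
from h import *
o=st()
E
```

```text
t 10.48 j [-0.0364  0.6426  0.4047  1.3273  0.0023 -0.0169] gp [ 0.6796 -0.0241  0.1646] tx [ 0.0057  0.002  -1.    ] ty yaw 178.88411337070315 F [-1.1613 -0.3386  5.7512] M [ 0.0107  0.3247 -0.0023] w 0.0002815924992194948
```

Emit:
arm_command:
  moves: [0.004,0,0,0,0,0,1,0.003,0,0,0,0,0,1]

```text
clock: 10.65
eef_pos: [0.678, -0.0244, 0.3184]
tool_rot: [-0.497, 0.502, 0.493, 0.508]
ft_force: [-4.7, -0.1, 15.2]
grip_width: 0.0002
```

```bash
python3 - <<'E'
from h import *
o=st();save("s10.png",crop(bot.camera("scene"),260,210,350,280,8));st()
E
```

```text
t 10.65 j [-0.0364  0.6392  0.3954  1.3168  0.0022 -0.0168] gp [ 0.6796 -0.0241  0.1634] tx [ 0.0103  0.0018 -0.9999] ty yaw 178.87949048205482 F [-4.7483 -0.1067 15.1526] M [ 0.0747  1.1871 -0.014 ] w 0.00017236913579055427
t 10.7 j [-0.0364  0.639   0.3952  1.3164  0.0022 -0.0169] gp [ 0.6796 -0.0241  0.1634] tx [ 0.0106  0.0019 -0.9999] ty yaw 178.8823073974232 F [-5.3049  0.8302 11.8219] M [0.0272 0.9576 0.0369] w -0.00015048004924456232
```

View pics/s10.png

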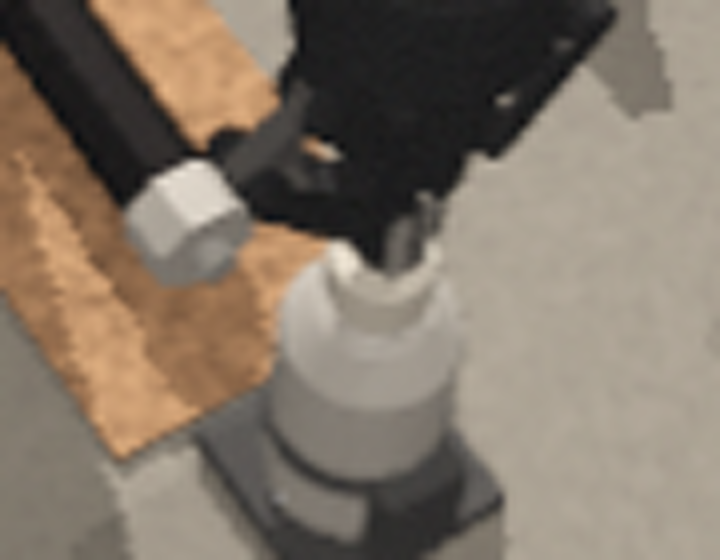

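The force rose to 15 N with the tip at 0.1454 m, so the cap looks bottomed. I'll give one small extra push to be sure, then go up.

Emit:
arm_command:
  moves: [0.003,0,0,0,0,0,1]

```text
clock: 10.78
eef_pos: [0.6775, -0.0244, 0.3185]
tool_rot: [-0.498, 0.501, 0.492, 0.509]
ft_force: [-3.9, -0.3, 11.7]
grip_width: 0.0
```

Emit:
arm_command:
  moves: [-0.015,0,0,0,0,0,1,-0.03,0,0,0,0,0,1,-0.03,0,0,0,0,0,1,0,0.01,0,0,0,0,-1,0,0.03,0,0,0,0,-1,0,0.03,0,0,0,0,-1,0,0.03,0,0,0,0,-1,0,0.03,0,0,0,0,-1,0,0.02,0,0,0,0,-1,0,0,0,0,0,0,-1]

```text
clock: 11.62
eef_pos: [0.5184, -0.0212, 0.3915]
tool_rot: [-0.497, 0.502, 0.493, 0.508]
ft_force: [0.1, 0.6, -0.4]
grip_width: 0.0832
```

```bash
python3 - <<'E'
from h import *
o=st();mv([.5231,-.0212,.15],down(np.radians(178.85)))
o=bot.get_obs();save("w11.png",bot.camera("wrist"));np.save("o11.npy",np.r_[o["eef_pos"],o["tool_rot"]])
save("s11.png",crop(bot.camera("scene"),240,190,360,280,6)); st()
E
```

```text
t 11.62 j [-0.0415  0.2798  0.0225  1.3047  0.0024 -0.0222] gp [ 0.5197 -0.0209  0.2365] tx [ 0.0089  0.0021 -1.    ] ty yaw 178.89548331319295 F [ 0.1316  0.6029 -0.4287] M [ 0.0805  0.058  -0.0099] w 0.08322776305077974
t 11.62 shift [ 0.0865 -0.004  -0.0001] rot [0.0008 0.0023 0.0088] gp now [ 0.5197 -0.0209  0.2365] rows>= 2.076725080274664 0.07329390193686348
t 11.72 j [-0.0415  0.2838  0.029   1.3033  0.0025 -0.0222] gp [ 0.5234 -0.021   0.2369] tx [ 0.0127  0.002  -0.9999] ty yaw 178.8937153163279 F [ 0.7902 -0.3937 -0.063 ] M [ 0.0098 -0.0252 -0.0023] w 0.08588413117371899
```

View pics/w11.png

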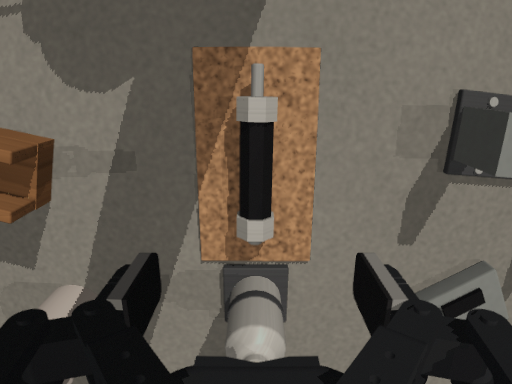

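View pics/s11.png

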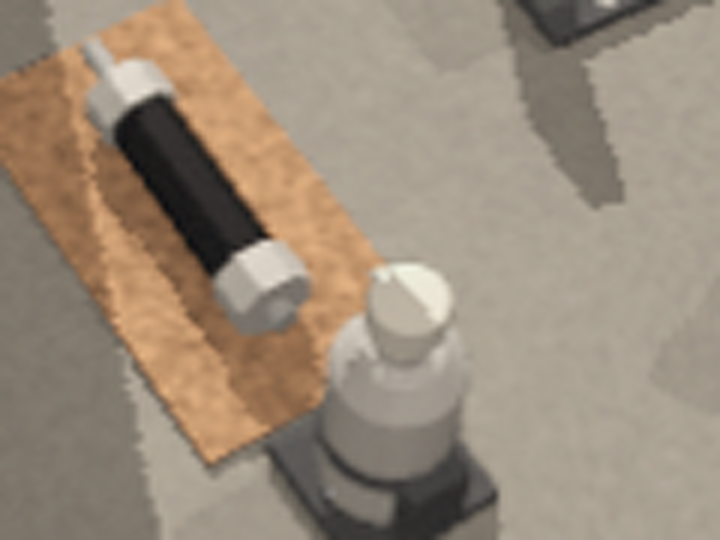

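The cap is up again (scene crop ~ (410,300)) and the spindle is unmoved. I'll measure it.

```bash
python3 - <<'E'
from m import *
for f,obs in (("o11.npy",[((257.5,65),(.1,0,.024)),((256.5,121),(.048,0,.0415)),((255.5,214),(-.048,0,.0415)),((256.5,97),(.07,0,.041)),((255.5,239),(-.07,0,.035))]),
              ("o8.npy",[((257.5,133),(.1,0,.024)),((256.5,188),(.048,0,.0415)),((254.5,277),(-.048,0,.0415)),((257,164),(.07,0,.041)),((254.5,300),(-.07,0,.035))])):
    a=np.load(f); o={"eef_pos":a[:3],"tool_rot":a[3:]}
    C=cam("wrist",o)
    fit(f,[(C,p,l) for p,l in obs],[.523,-.02,3.12])
mv([.5245,-.0212,.026],down(np.radians(178.85)))
E
```

```text
o11.npy [ 0.5228 -0.0209  3.1119] deg 178.29866481941016
[[-0.4, -1.6], [0.1, 0.8], [0.1, 6.1], [0.3, 0.0], [-0.1, -1.3]]
o8.npy [ 0.5207 -0.0212  3.1034] deg 177.81302423088277
[[0.0, -3.6], [-0.0, 0.4], [0.2, 3.9], [-0.1, 0.7], [-0.2, -3.7]]
t 11.72 shift [ 0.2109 -0.0004 -0.0003] rot [0.0008 0.0022 0.0127] gp now [ 0.5234 -0.021   0.2369] rows>= 5.057306405790741 0.10335248694393712
```

Emit:
arm_command:
  moves: [0.03,0,0,0.008,0.002,0.012,-1,0.035,0,0,0,0,0,-1,0.035,0,0,0,0,0,-1,0.03,0,0,0,0,0,-1,0.015,0,0,0,0,0,-1,0,0,0,0,0,0,-1]

```text
clock: 12.22
eef_pos: [0.5312, -0.0215, 0.2443]
tool_rot: [-0.497, 0.503, 0.489, 0.511]
ft_force: [-0.6, 0.2, -0.6]
grip_width: 0.0853
```

```bash
python3 - <<'E'
from h import *
o=st();mv([.522,-.0212,.032],down(np.radians(178.2)))
E
```

```text
t 12.22 j [-0.0405  0.4194 -0.184   0.9507  0.0003 -0.013 ] gp [ 0.5338 -0.0215  0.0893] tx [ 0.0168 -0.0004 -0.9999] ty yaw 178.42432162944294 F [-0.5992  0.1928 -0.6185] M [0.0545 0.0991 0.0235] w 0.08528188996979427
t 12.22 shift [0.0571 0.0101 0.    ] rot [0.0039 0.0001 0.0168] gp now [ 0.5338 -0.0215  0.0893] rows>= 1.3916461108934308 0.1380282714823839
```

Emit:
arm_command:
  moves: [0.02,0.01,0,0.004,0,0.017,-1,0.02,0,0,0,0,0,-1,0.01,0,0,0,0,0,-1,0,0,0,0,0,0,-1]

```text
clock: 12.55
eef_pos: [0.5265, -0.0213, 0.1932]
tool_rot: [-0.493, 0.507, 0.491, 0.509]
ft_force: [0.2, -0.8, 0.5]
grip_width: 0.0853
```

```bash
python3 - <<'E'
from h import *
o=st();mv([.522,-.0212,.032],down(np.radians(178.2)))
E
```

```text
t 12.55 j [-0.0405  0.4802 -0.2447  0.8426  0.0001 -0.0089] gp [ 0.527  -0.0213  0.0382] tx [ 0.0033  0.     -1.    ] ty yaw 178.19020420285383 F [ 0.1525 -0.7886  0.4668] M [0.0046 0.0173 0.0071] w 0.08527635878201925
t 12.55 shift [ 0.0062  0.0045 -0.    ] rot [-0.0002  0.0001  0.0033] gp now [ 0.527  -0.0213  0.0382] rows>= 0.18382016831598383 0.026465001649223552
```

Emit:
arm_command:
  moves: [0.006,0.005,0,0,0,0.003,-1,0,0,0,0,0,0,-1,0,0,0,0,0,0,1,0,0,0,0,0,0,1,0,0,0,0,0,0,1,0,0,0,0,0,0,1,0,0,0,0,0,0,1,0,0,0,0,0,0,1]

```text
clock: 13.22
eef_pos: [0.5255, -0.0214, 0.193]
tool_rot: [-0.495, 0.505, 0.489, 0.511]
ft_force: [0.2, -0.3, -2.9]
grip_width: 0.0302
```

```bash
python3 - <<'E'
from h import *
o=st();save("w12.png",bot.camera("wrist"));st()
E
```

```text
t 13.22 j [-0.0406  0.4758 -0.2531  0.8303 -0.0002 -0.009 ] gp [ 0.5273 -0.0215  0.038 ] tx [ 0.0115 -0.0007 -0.9999] ty yaw 178.19062183560354 F [ 0.2079 -0.3345 -2.8645] M [-0.0158  0.0119 -0.0107] w 0.030205476723400532
t 13.27 j [-0.0406  0.4759 -0.2531  0.8303 -0.0001 -0.009 ] gp [ 0.5273 -0.0215  0.0379] tx [ 0.0115 -0.0006 -0.9999] ty yaw 178.19056970974205 F [-0.7965  0.4502 -2.6762] M [ 0.0416 -0.0512 -0.0763] w 0.030343266850220527
```

View pics/w12.png

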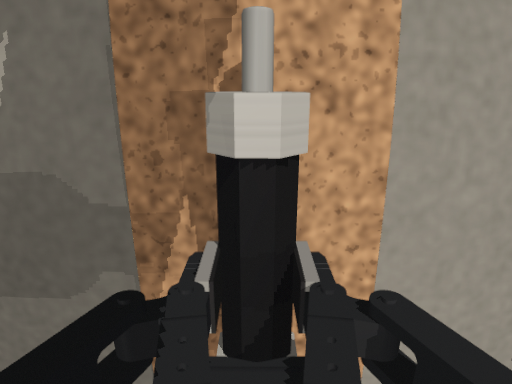

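It's gripped at the middle (opening 30 mm). I'll work out where the spindle sits in the tool frame and plan the cradle moves.

```bash
python3 - <<'E'
from h import *
from scipy.optimize import least_squares
c=bot.get_calibration("wrist"); C=(c["mtx"],c["dist"],c["mount"])
# tool frame pts: axis at tool x=h, tool y = s + L, z= l ; top = smaller x
# features: collar top edges rows 92 (L=.070), 154 (L=.048, at h-.019); collar silhouettes cols 207/310 at row ~100; pin end
obs=[((258,92),(.070,-.019,0)),((257.5,154),(.048,-.019,0)),((258.5,10),(.100,-.006,0)),
     ((243.5,50),None),]
def res(p):
    s,h,l,yaw,pit=p; out=[]
    for px,f in obs:
        if f is None: continue
        L,up,_=f
        q=[h+up+pit*L, s+L, l+yaw*L]
        out.append(proj(q,C)[0]-px)
    return np.ravel(out)
# collar width in pixels gives depth: flat edges of upper flat z=+-.00787 (38*.4142/2)
obs+=[]
def res2(p):
    s,h,l,yaw,pit=p
    r=list(res(p))
    for px,(L,dz) in (((234,92),(.07,-.00787)),((281,92),(.07,.00787)),((236,155),(.048,-.00787)),((279,155),(.048,.00787))):
        r+=list(proj([h-.019+pit*L,s+L,l+yaw*L+dz],C)[0]-px)
    r.append(pit*100)
    return np.array(r)
r=least_squares(res2,[0,.16,0,0,0]);print("s,h,l,yaw,pitch",r.x);print(res2(r.x).round(1))
E
```

```text
s,h,l,yaw,pitch [0.0041 0.1739 0.0001 0.0061 0.0017]
[-0.2  0.3 -0.1  0.5 -0.2 -0.8  1.3  0.4 -0.6  0.4 -0.2 -0.5 -0.  -0.4
  0.2]
```

The grip is shallow: the axis is about 15 mm beyond the grasp point. I'll set the spindle back down and regrasp deeper.

Emit:
arm_command:
  moves: [0.003,0,0,0,0,0.01,1,0,0,0,0,0,0,-1,0,0,0,0,0,0,-1,0,0,0,0,0,0,-1,0.004,0.003,0,0,0,0,-1]

```text
clock: 13.68
eef_pos: [0.525, -0.0213, 0.1903]
tool_rot: [-0.495, 0.505, 0.49, 0.51]
ft_force: [-1.3, 0.6, 1.1]
grip_width: 0.0772
```

```bash
python3 - <<'E'
from h import *
o=st();mv([.5225,-.0213,.028],down(np.radians(178.2)))
E
```

```text
t 13.68 j [-0.0406  0.4793 -0.256   0.8256 -0.0001 -0.0091] gp [ 0.5265 -0.0214  0.0353] tx [ 0.0099 -0.0005 -1.    ] ty yaw 178.19566289705594 F [-1.3057  0.5897  1.1047] M [ 0.0283 -0.0539 -0.03  ] w 0.07721197393701915
t 13.68 shift [ 0.0073  0.0026 -0.0001] rot [-0.0001 -0.0001  0.0099] gp now [ 0.5265 -0.0214  0.0353] rows>= 0.18508976403696703 0.07939685762765689
```

Emit:
arm_command:
  moves: [0.009,0.003,0,0,0,0.01,-1,0.001,0,0,0,0,0,-1]

```text
clock: 13.85
eef_pos: [0.5207, -0.0212, 0.1785]
tool_rot: [-0.491, 0.509, 0.493, 0.507]
ft_force: [0.0, -0.1, 0.0]
grip_width: 0.0853
```

```bash
python3 - <<'E'
from h import *
o=st();mv([.5225,-.0213,.026],down(np.radians(178.2)))
E
```

```text
t 13.85 j [-0.0406  0.4937 -0.2706  0.8095 -0.0002 -0.0091] gp [ 0.5202 -0.0212  0.0235] tx [-0.003 -0.    -1.   ] ty yaw 178.194224196154 F [ 0.0274 -0.0774  0.0438] M [-0.0024  0.0814  0.0078] w 0.08526564656671788
t 13.85 shift [-0.0025 -0.0018 -0.0001] rot [-0.0001 -0.0001 -0.003 ] gp now [ 0.5202 -0.0212  0.0235] rows>= 0.07321717617950682 0.023877253452769132
```

Emit:
arm_command:
  moves: [-0.001,-0.002,0,0,0,0,-1,0,0,0,0,0,0,1,0,0,0,0,0,0,1,0,0,0,0,0,0,1,0,0,0,0,0,0,1,0,0,0,0,0,0,1,0,0,0,0,0,0,1]

```text
clock: 14.43
eef_pos: [0.5224, -0.0213, 0.1783]
tool_rot: [-0.491, 0.509, 0.494, 0.506]
ft_force: [-0.8, -0.3, -2.6]
grip_width: 0.0311
```

```bash
python3 - <<'E'
from h import *
o=st();save("w13.png",bot.camera("wrist"));st()
E
```

```text
t 14.43 j [-0.0406  0.4976 -0.2643  0.8149 -0.0003 -0.009 ] gp [ 0.5214 -0.0213  0.0233] tx [-0.006 -0.    -1.   ] ty yaw 178.1904468842504 F [-0.786  -0.3452 -2.5999] M [ 0.0682  0.0021 -0.0355] w 0.031060206680241186
t 14.48 j [-0.0406  0.4977 -0.2644  0.8147 -0.0002 -0.009 ] gp [ 0.5214 -0.0212  0.0232] tx [-0.006 -0.    -1.   ] ty yaw 178.1922157673606 F [ 0.1845  0.4658 -3.6965] M [ 0.0213  0.0011 -0.0319] w 0.031211361814388407
```

View pics/w13.png

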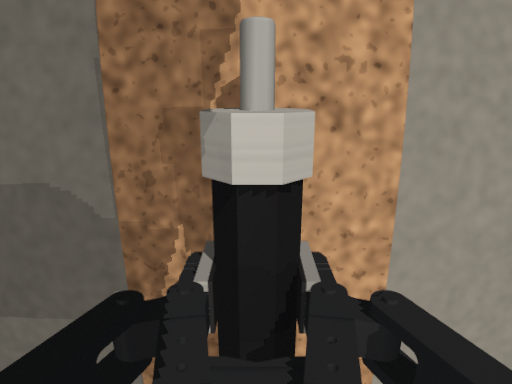

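```bash
cat > sp.py <<'E'
from h import *
from scipy.optimize import least_squares
c=bot.get_calibration("wrist"); Cw=(c["mtx"],c["dist"],c["mount"])
def sp(front,back,tip,fl,bl):
    def res(p):
        s,h,l,yaw,pit=p
        f=lambda L,up,dz=0: proj([h+up+pit*L,s+L,l+yaw*L+dz],Cw)[0]
        r=[f(.07,-.019)-front,f(.048,-.019)-back]
        if tip is not None: r.append(f(.1,-.006)-tip)
        for px,L in ((fl,.07),(bl,.048)):
            r+=[f(L,-.019,-.00787)-px[0],f(L,-.019,.00787)-px[1]]
        return np.r_[np.ravel(r),pit*100]
    r=least_squares(res,[0,.16,0,0,0]);print("s,h,l,yaw,pitch",r.x);print(res(r.x).round(1));return r.x
E
python3 - <<'E'
from sp import *
sp((258,109),(257.5,182),(257.5,18),((231,109),(286,109)),((235,182),(281,182)))
E
```

```text
s,h,l,yaw,pitch [-0.0013  0.1564  0.0006 -0.0008  0.0098]
[ 0.   1.9  0.5 -1.1  0.4 -2.8  1.2  1.9 -2.2  1.9 -1.5 -1.1  1.5 -1.1
  1. ]
```

The grip is now deep (axis ≈ grasp point) and centred. Next I'll lift and turn towards the cradle.

Emit:
arm_command:
  moves: [-0.015,0,0,0,0,0,1,-0.028,0,0,0,0,0,1,-0.03,0,0,0,0,0,1,-0.03,0,0,0,0,0,1,-0.03,0,0,0,0,0,1,0,0,0,0.1,0,0,1,0,0,0,0.12,0,0,1,0,0,0,0.12,0,0,1,0,0,0,0.12,0,0,1,0,0,0,0.12,0,0,1,0,0,0,0.12,0,0,1,0,0,0,0.12,0,0,1,0,0,0,0.12,0,0,1,0,0,0,0.12,0,0,1,0,0,0,0.12,0,0,1,0,0,0,0.12,0,0,1]

```text
clock: 15.82
eef_pos: [0.5182, -0.021, 0.3087]
tool_rot: [-0.065, 0.713, 0.067, 0.694]
ft_force: [0.5, 0.5, -2.3]
grip_width: 0.0308
```

```bash
python3 - <<'E'
from h import *
o=st();mv([.4985,.2630,.16],down(np.radians(85.77)))
E
```

```text
t 15.82 j [-0.0404  0.3505 -0.1018  1.1455 -0.0001  1.3438] gp [ 0.514  -0.0208  0.1538] tx [-0.027   0.001  -0.9996] ty yaw 100.68599411083365 F [ 0.5165  0.4657 -2.2984] M [-0.0135 -0.0737 -0.0134] w 0.030837343517804962
t 15.82 shift [-0.0055  0.2827  0.0331] rot [ 0.2604 -0.027  -0.0025] gp now [ 0.514  -0.0208  0.1538] rows>= 6.827995617326425 2.0944505416140693
```

Emit:
arm_command:
  moves: [0,0,0,0.12,-0.013,0,1,0,0,0,0.12,-0.013,0,1,-0.001,0.034,-0.0045,0,0,0,1,-0.001,0.034,-0.0045,0,0,0,1,-0.001,0.034,-0.0045,0,0,0,1,-0.001,0.034,-0.0045,0,0,0,1,-0.001,0.034,-0.0045,0,0,0,1,-0.001,0.034,-0.0045,0,0,0,1,-0.001,0.034,-0.0045,0,0,0,1,0,0,0,0,0,0,1]

```text
clock: 16.65
eef_pos: [0.5009, 0.2251, 0.3091]
tool_rot: [0.028, 0.711, -0.028, 0.702]
ft_force: [0.5, -0.4, -2.0]
grip_width: 0.0308
```

```bash
python3 - <<'E'
from h import *
o=st();mv([.4985,.2630,.16],down(np.radians(85.77)))
save("w14.png",bot.camera("wrist"));np.save("o14.npy",np.r_[o["eef_pos"],o["tool_rot"]])
o=st()
E
```

```text
t 16.65 j [ 0.4209  0.3999 -0.0262  1.1561  0.0056  2.0697] gp [0.4989 0.2251 0.1542] tx [-0.0126  0.0005 -0.9999] ty yaw 85.52944516936894 F [ 0.4646 -0.4158 -1.9613] M [-0.0406 -0.1019  0.0137] w 0.030843720161311892
t 16.65 shift [-0.0058  0.0376 -0.0054] rot [-0.0042 -0.0126  0.0005] gp now [0.4989 0.2251 0.1542] rows>= 0.9226019211204423 0.10651723631397667
t 16.7 j [ 0.4181  0.3993 -0.0282  1.1569  0.0031  2.0681] gp [0.4986 0.2225 0.1537] tx [-0.0137 -0.0027 -0.9999] ty yaw 85.45966086536082 F [-0.0639 -0.2996 -3.6602] M [-0.0031 -0.0256  0.0521] w 0.030606743643148866
```

View pics/w14.png

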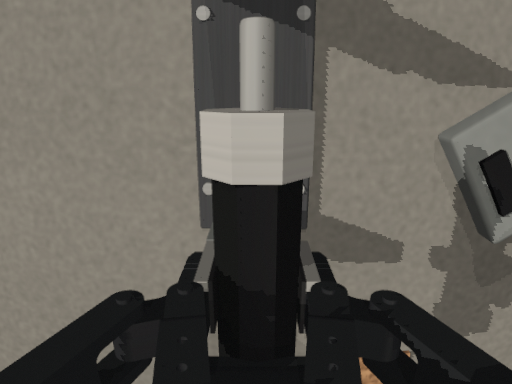

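Emit:
arm_command:
  moves: [-0.003,0.02,-0.003,-0.004,-0.013,0,1,-0.003,0.02,-0.002,0,0,0,1,0,0,0,0,0,0,1,0,0,0,0,0,0,1]

```text
clock: 17.03
eef_pos: [0.4976, 0.2627, 0.3116]
tool_rot: [0.023, 0.709, -0.03, 0.705]
ft_force: [-0.8, -0.4, -2.0]
grip_width: 0.0313
```

```bash
python3 - <<'E'
from h import *
o=st();mv([.4985,.2630,.13],down(np.radians(85.77)))
save("w15.png",bot.camera("wrist"));np.save("o15.npy",np.r_[o["eef_pos"],o["tool_rot"]])
save("t15.png",crop(bot.camera("top"),95,150,195,225,8));save("s15.png",crop(bot.camera("scene"),290,90,410,200,6))
o=st()
E
```

```text
t 17.03 j [ 0.487   0.4227  0.0159  1.1738 -0.0055  2.133 ] gp [0.4967 0.2612 0.1566] tx [-0.0061 -0.0095 -0.9999] ty yaw 85.69371950751066 F [-0.7921 -0.4371 -1.9698] M [-0.0515  0.0452 -0.0692] w 0.031326508765096885
t 17.03 shift [0.0265 0.0006 0.001 ] rot [-0.0014 -0.0054  0.0099] gp now [0.4967 0.2612 0.1566] rows>= 0.6371580406176943 0.09076110524227615
t 17.18 j [ 0.4855  0.4221  0.0155  1.1736 -0.0052  2.1332] gp [0.497  0.2605 0.1568] tx [-0.0059 -0.009  -0.9999] ty yaw 85.59470618182002 F [-0.2551 -0.5506 -1.9683] M [-0.0324 -0.0286 -0.0363] w 0.031031120835255357
```

View pics/w15.png

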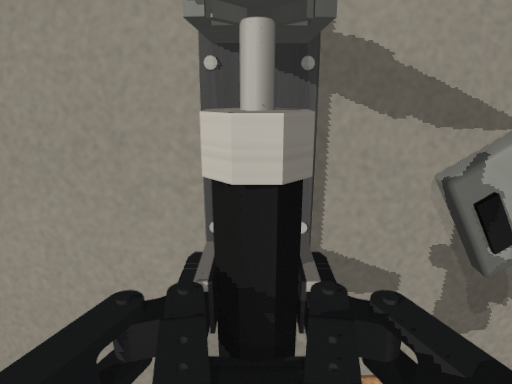

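View pics/s15.png

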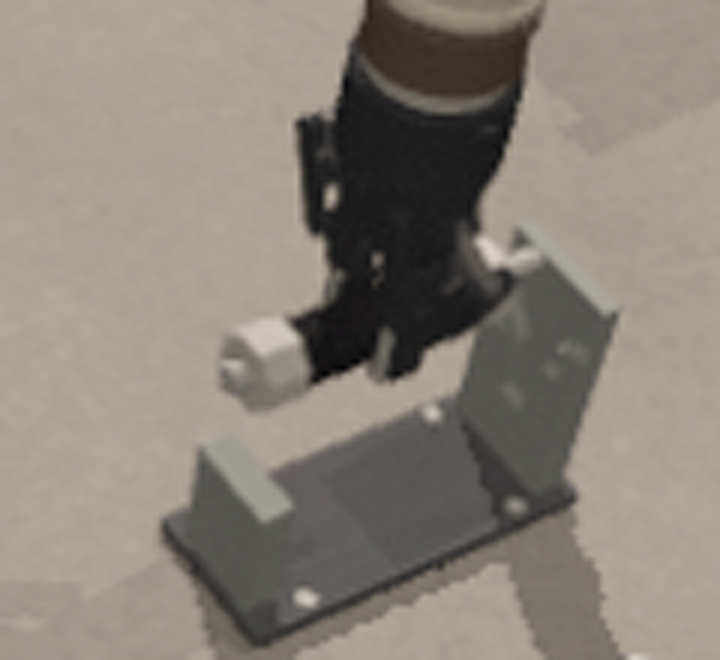

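The spindle is over the cradle with the pin about 17 mm short of the end wall and roughly 1 mm lateral error. I'll go down to the bare-wall height (~0.12) and level the tool.

Emit:
arm_command:
  moves: [0.015,0,0.001,0.003,-0.005,0.01,1,0.015,0,0,0,0,0,1,0,0,0,0,0,0,1]

```text
clock: 17.43
eef_pos: [0.4997, 0.2586, 0.2819]
tool_rot: [0.03, 0.706, -0.029, 0.707]
ft_force: [-0.3, -0.2, -3.1]
grip_width: 0.031
```

```bash
cat >> h.py <<'E'
CR=np.array([.5003,.2879]);cy=np.radians(85.77);U=np.array([np.cos(cy),np.sin(cy)]);V=np.array([U[1],-U[0]])
def cr():
    o=st();R0=R.from_quat(o["tool_rot"]).as_matrix();g=o["eef_pos"]+.155*R0[:,0]+R0@[0,-.001,.0006]
    d=g[:2]-CR; print("spindle in cradle: y %.4f lat(x) %.4f z %.4f"%(d@U,d@V,g[2])," F along %.1f lat %.1f z %.1f"%(o["ft_force"][:2]@U,o["ft_force"][:2]@V,o["ft_force"][2]))
    tgt=np.r_[CR+U*(d@U)-0*V, g[2]]
    Rm=down(cy); print("rot fix",R.from_matrix(R0.T@Rm).as_rotvec())
    return o
E
python3 - <<'E'
from h import *
cr()
E
```

```text
t 17.43 j [ 0.4775  0.4421 -0.0366  1.0899  0.      2.1327] gp [0.5    0.2587 0.1269] tx [ 0.0019  0.001  -1.    ] ty yaw 85.16296814835364 F [-0.3193 -0.2003 -3.0826] M [-0.0595  0.0863 -0.0052] w 0.03104807582551899
spindle in cradle: y -0.0301 lat(x) 0.0024 z 0.1269  F along -0.2 lat -0.3 z -3.1
rot fix [-0.0106  0.0018 -0.0012]
```

Emit:
arm_command:
  moves: [0.003,0.008,-0.002,-0.01,0.002,0,1,0,0.006,0,0,0,0,1,0,0,0,0,0,0,1]

```text
clock: 17.68
eef_pos: [0.4993, 0.2714, 0.2792]
tool_rot: [0.028, 0.707, -0.027, 0.706]
ft_force: [-0.4, -0.2, -2.3]
grip_width: 0.0309
```

```bash
python3 - <<'E'
from h import *
cr();save("w16.png",bot.camera("wrist"))
E
```

```text
t 17.68 j [ 0.4976  0.4561 -0.0216  1.0941  0.0011  2.1461] gp [0.4991 0.2715 0.1242] tx [-0.0014  0.0005 -1.    ] ty yaw 85.54986109988512 F [-0.4297 -0.2183 -2.3188] M [ 0.001  -0.0752  0.0084] w 0.030861366505266854
spindle in cradle: y -0.0175 lat(x) 0.0006 z 0.1242  F along -0.2 lat -0.4 z -2.3
rot fix [-0.0038 -0.0014 -0.0004]
```

View pics/w16.png

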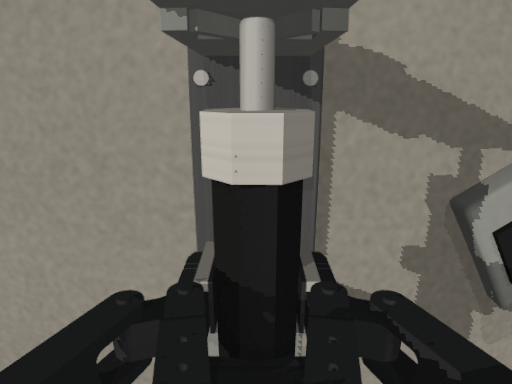

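Aligned: the slot's flare is centred at col ~255.5 and the pin at 257. Now I'll push against the end wall.

Emit:
arm_command:
  moves: [0.001,0.006,0,-0.004,-0.001,0,1,0.001,0.006,0,0,0,0,1]

```text
clock: 17.9
eef_pos: [0.5003, 0.2829, 0.2783]
tool_rot: [0.026, 0.706, -0.027, 0.707]
ft_force: [-0.7, -4.2, -1.5]
grip_width: 0.0306
```

```bash
python3 - <<'E'
from h import *
cr()
E
```

```text
t 17.9 j [ 0.5149  0.4684 -0.0044  1.0983 -0.0017  2.1602] gp [0.5004 0.2826 0.1233] tx [ 0.0006 -0.0016 -1.    ] ty yaw 85.73653950135295 F [-0.6657 -4.2124 -1.5304] M [-0.6461  0.0946  0.0648] w 0.030591893872926483
spindle in cradle: y -0.0063 lat(x) 0.0011 z 0.1233  F along -4.3 lat -0.4 z -1.5
rot fix [-0.0006  0.0007  0.0015]
```

Emit:
arm_command:
  moves: [0,0.006,-0.001,0,0,0.001,1,0,0.005,0,0,0,0,1,0,0,0,0,0,0,1]

```text
clock: 18.15
eef_pos: [0.5002, 0.2943, 0.2783]
tool_rot: [0.024, 0.706, -0.029, 0.707]
ft_force: [0.0, -5.0, -1.7]
grip_width: 0.0313
```

```bash
python3 - <<'E'
from h import *
cr();save("w17.png",bot.camera("wrist"));save("t17.png",crop(bot.camera("top"),95,150,195,225,8));save("s17.png",crop(bot.camera("scene"),290,90,410,200,6));cr()
E
```

```text
t 18.15 j [ 0.5333  0.4794  0.0137  1.1071 -0.0065  2.1794] gp [0.5005 0.2933 0.1233] tx [ 0.0017 -0.0066 -1.    ] ty yaw 85.68573533573804 F [ 0.0106 -4.9557 -1.6868] M [-0.9528 -0.0579 -0.0556] w 0.031266039595090736
spindle in cradle: y 0.0044 lat(x) 0.0004 z 0.1233  F along -4.9 lat 0.4 z -1.7
rot fix [-0.0015  0.0021  0.0065]
t 18.3 j [ 0.5322  0.4787  0.0127  1.107  -0.0063  2.1789] gp [0.5004 0.2926 0.1234] tx [ 0.0013 -0.0065 -1.    ] ty yaw 85.65232006652616 F [ 0.4978 -5.243  -1.1114] M [-0.9739  0.0527  0.0302] w 0.031083267156080147
spindle in cradle: y 0.0037 lat(x) 0.0003 z 0.1234  F along -5.2 lat 0.9 z -1.1
rot fix [-0.002   0.0018  0.0064]
```

View pics/w17.png

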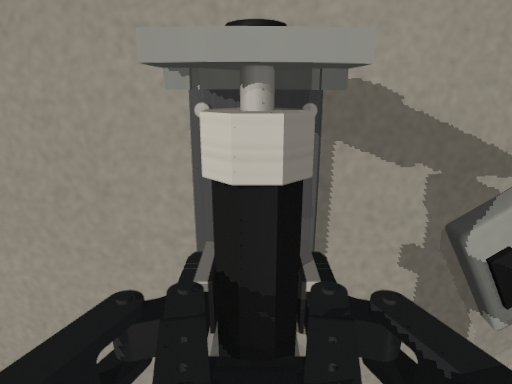

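View pics/s17.png

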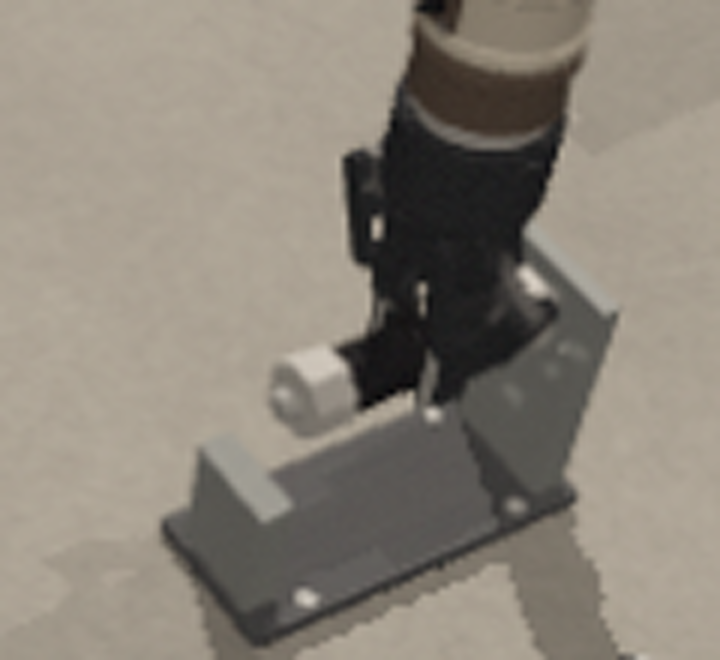

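```bash
python3 - <<'E'
from h import *
o=bot.get_obs()
C=cam("wrist",o)
for px in ((140,66),(256,66),(371,66)):
    p=atz([px],.14,C)[0]; d=p[:2]-CR; print(px,p,"cradle y %.4f x %.4f"%(d@U,d@V))
p=atz([(258,109)],o["eef_pos"][2]-.155+.019,C)[0];d=p[:2]-CR;print("collar front cradle y %.4f -> center %.4f"%(d@U,d@U-.07))
E
```

```text
(140, 66) [0.4711 0.3767 0.14  ] cradle y 0.0865 x -0.0357
(256, 66) [0.5057 0.3737 0.14  ] cradle y 0.0859 x -0.0010
(371, 66) [0.54   0.3715 0.14  ] cradle y 0.0863 x 0.0334
collar front cradle y 0.0735 -> center 0.0035
```

The wall contact geometry agrees: pin in ~15–17 mm, and the stub clears the socket cheek by ~2–3 mm. Lowering into the flare.

Emit:
arm_command:
  moves: [0.008,0.001,-0.001,-0.002,0.002,0.006,1,0.009,0.001,0,0,0,0,1,0.009,0.001,0,0,0,0,1]

```text
clock: 18.55
eef_pos: [0.5001, 0.2957, 0.2544]
tool_rot: [0.026, 0.705, -0.027, 0.708]
ft_force: [-0.5, -5.9, -0.8]
grip_width: 0.0309
```

```bash
python3 - <<'E'
from h import *
cr()
E
```

```text
t 18.55 j [ 0.5346  0.5007 -0.0192  1.0485 -0.0032  2.1806] gp [0.5007 0.2954 0.0994] tx [ 0.0037 -0.0015 -1.    ] ty yaw 85.6956544529103 F [-0.5498 -5.8628 -0.8226] M [-0.9407  0.0961  0.0292] w 0.03092800608773055
spindle in cradle: y 0.0066 lat(x) 0.0005 z 0.0994  F along -5.9 lat -0.1 z -0.8
rot fix [-0.0013  0.0038  0.0013]
```

Emit:
arm_command:
  moves: [0.007,-0.002,-0.001,-0.001,0.004,0.001,1,0.008,0,0,0,0,0,1]

```text
clock: 18.72
eef_pos: [0.499, 0.2929, 0.239]
tool_rot: [0.026, 0.707, -0.027, 0.707]
ft_force: [0.2, -4.7, -0.7]
grip_width: 0.0311
```

```bash
python3 - <<'E'
from h import *
cr()
E
```

```text
t 18.72 j [ 0.5312  0.5134 -0.043   1.0154 -0.0018  2.1768] gp [0.499  0.2926 0.084 ] tx [ 0.0001 -0.002  -1.    ] ty yaw 85.71622038442071 F [ 0.2398 -4.7047 -0.7046] M [-0.8191  0.0931 -0.0072] w 0.031085465703422285
spindle in cradle: y 0.0036 lat(x) -0.0010 z 0.0840  F along -4.7 lat 0.6 z -0.7
rot fix [-0.0009  0.0002  0.002 ]
```

Emit:
arm_command:
  moves: [0.008,0.001,0,0,0,0.002,1,0.008,0,0,0,0,0,1]

```text
clock: 18.88
eef_pos: [0.4989, 0.2928, 0.2224]
tool_rot: [0.026, 0.707, -0.027, 0.707]
ft_force: [-1.7, -4.6, -1.3]
grip_width: 0.031
```

```bash
python3 - <<'E'
from h import *
cr()
E
```

```text
t 18.88 j [ 0.531   0.531  -0.0623  0.9785 -0.0012  2.1775] gp [0.4989 0.2926 0.0674] tx [-0.0003 -0.0015 -1.    ] ty yaw 85.66349896430627 F [-1.7016 -4.5595 -1.3373] M [-0.8902  0.066   0.0557] w 0.030987316718418166
spindle in cradle: y 0.0036 lat(x) -0.0011 z 0.0674  F along -4.7 lat -1.4 z -1.3
rot fix [-0.0019 -0.0002  0.0015]
```

Emit:
arm_command:
  moves: [0.006,0,0,-0.002,0,0.002,1,0,0,0,0,0,0,1]

```text
clock: 19.05
eef_pos: [0.4983, 0.2918, 0.2142]
tool_rot: [0.025, 0.708, -0.027, 0.706]
ft_force: [0.8, -4.7, -1.5]
grip_width: 0.0306
```

```bash
python3 - <<'E'
from h import *
cr();save("w18.png",bot.camera("wrist"));save("s18.png",crop(bot.camera("scene"),300,100,400,195,7));cr()
E
```

```text
t 19.05 j [ 0.5298  0.5392 -0.0728  0.9623 -0.0003  2.1748] gp [0.4979 0.2915 0.0592] tx [-0.0029 -0.002  -1.    ] ty yaw 85.74967809544424 F [ 0.7701 -4.6997 -1.4598] M [-0.9203 -0.0237 -0.0426] w 0.030601694655443355
spindle in cradle: y 0.0024 lat(x) -0.0021 z 0.0592  F along -4.6 lat 1.1 z -1.5
rot fix [-0.0004 -0.0027  0.0022]
t 19.15 j [ 0.5298  0.5387 -0.072   0.9635 -0.0003  2.1747] gp [0.4979 0.2915 0.0598] tx [-0.0028 -0.002  -1.    ] ty yaw 85.75643977082788 F [-0.6626 -4.5211 -3.3138] M [-1.058   0.1383  0.0144] w 0.03091955998669001
spindle in cradle: y 0.0024 lat(x) -0.0020 z 0.0598  F along -4.6 lat -0.3 z -3.3
rot fix [-0.0002 -0.0026  0.0022]
```

View pics/w18.png

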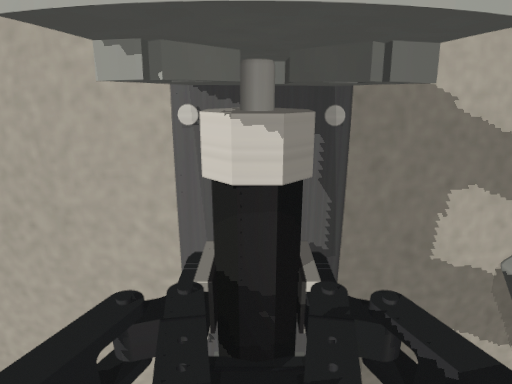

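View pics/s18.png

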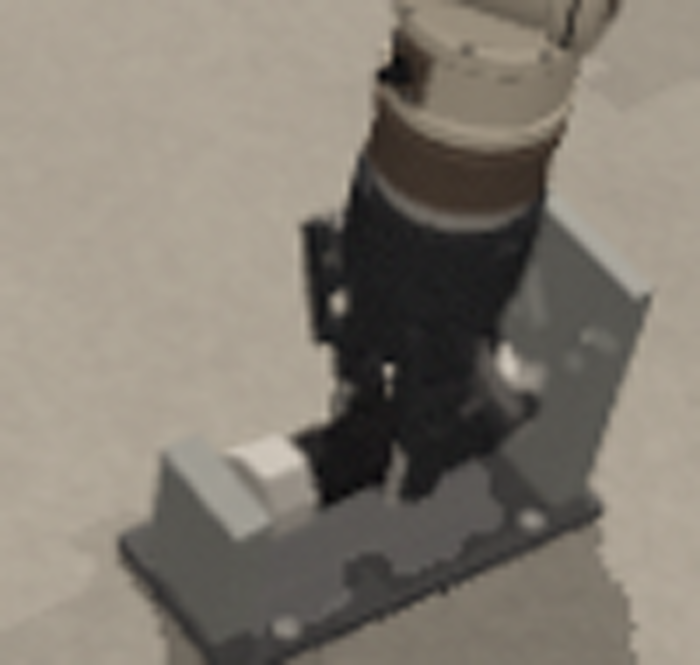

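The pin is in the slot and the stub collar has dropped behind the socket cheek. The screws at cols 188 and 335 show the spindle ~2 mm off to −x. I'll recentre, then let it spring back.

Emit:
arm_command:
  moves: [-0.001,0.001,0.002,0,-0.003,0.002,1,0,0,0.001,0,0,0,1]

```text
clock: 19.32
eef_pos: [0.5002, 0.2919, 0.2146]
tool_rot: [0.025, 0.708, -0.027, 0.705]
ft_force: [-1.5, -5.1, -1.2]
grip_width: 0.0312
```

```bash
python3 - <<'E'
from h import *
cr()
E
```

```text
t 19.32 j [ 0.5283  0.542  -0.0664  0.9672 -0.0003  2.1725] gp [0.4995 0.2914 0.0596] tx [-0.004  -0.0027 -1.    ] ty yaw 85.79409165197276 F [-1.4697 -5.1233 -1.1505] M [-0.8016  0.2411  0.0584] w 0.031218332859426122
spindle in cradle: y 0.0025 lat(x) -0.0004 z 0.0596  F along -5.2 lat -1.1 z -1.2
rot fix [ 0.0004 -0.0038  0.003 ]
```

Emit:
arm_command:
  moves: [0,-0.004,0,0,-0.004,0.003,1,0,-0.004,0,0,0,0,1]

```text
clock: 19.48
eef_pos: [0.4994, 0.2841, 0.2144]
tool_rot: [0.026, 0.707, -0.025, 0.707]
ft_force: [0.1, -3.6, -1.6]
grip_width: 0.0314
```

```bash
python3 - <<'E'
from h import *
cr()
E
```

```text
t 19.48 j [ 0.5171  0.5327 -0.0837  0.9545  0.0005  2.1599] gp [0.4993 0.2841 0.0594] tx [-0.0003  0.0004 -1.    ] ty yaw 85.87561435649384 F [ 0.1426 -3.6381 -1.5717] M [-0.7101  0.0629  0.0513] w 0.03136839221682213
spindle in cradle: y -0.0048 lat(x) -0.0001 z 0.0594  F along -3.6 lat 0.4 z -1.6
rot fix [ 0.0018 -0.0003 -0.0004]
```

The stub is entering (spring force only, 3.6 N). Continuing.

Emit:
arm_command:
  moves: [0,-0.003,0,0.001,0,0,1,0,-0.002,0,0,0,0,1]

```text
clock: 19.65
eef_pos: [0.4993, 0.2808, 0.2151]
tool_rot: [0.029, 0.707, -0.022, 0.707]
ft_force: [-0.5, 5.5, -5.6]
grip_width: 0.0312
```

```bash
python3 - <<'E'
from h import *
cr();save("w19.png",bot.camera("wrist"));save("s19.png",crop(bot.camera("scene"),300,100,400,195,7));save("t19.png",crop(bot.camera("top"),95,150,195,225,8));cr()
E
```

```text
t 19.65 j [ 0.5103  0.527  -0.0916  0.9467  0.0087  2.1534] gp [0.4994 0.2824 0.0601] tx [ 0.0006  0.0102 -0.9999] ty yaw 85.858651442108 F [-0.4673  5.4925 -5.6396] M [ 1.0916  0.2159 -0.2426] w 0.031241409903608738
spindle in cradle: y -0.0065 lat(x) 0.0001 z 0.0601  F along 5.4 lat -0.9 z -5.6
rot fix [ 0.0015 -0.0002 -0.0103]
t 19.8 j [ 0.5109  0.5272 -0.0912  0.9473  0.0076  2.1537] gp [0.4994 0.2824 0.0601] tx [ 0.0007  0.0092 -1.    ] ty yaw 85.87461438281558 F [-1.2008  4.0004 -4.8256] M [ 1.0673  0.2411 -0.2722] w 0.031040970712921962
spindle in cradle: y -0.0065 lat(x) 0.0001 z 0.0601  F along 3.9 lat -1.5 z -4.8
rot fix [ 0.0018  0.     -0.0092]
```

View pics/s19.png

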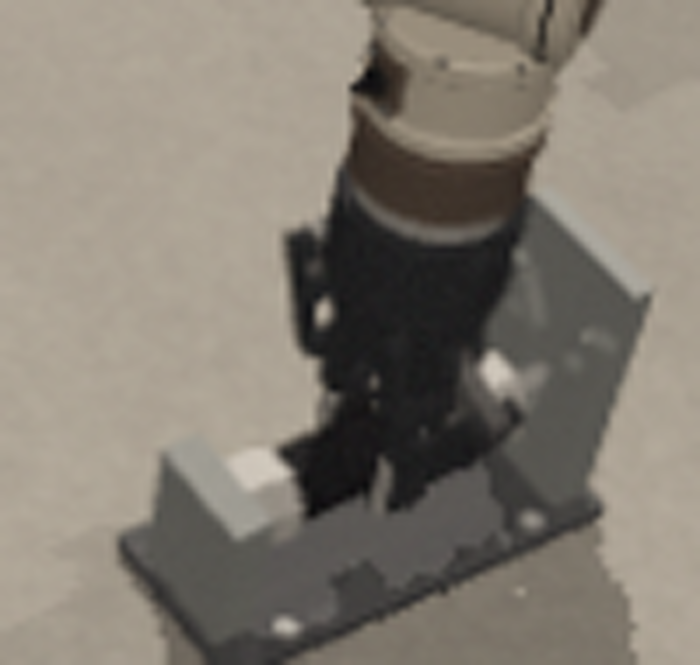

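View pics/w19.png

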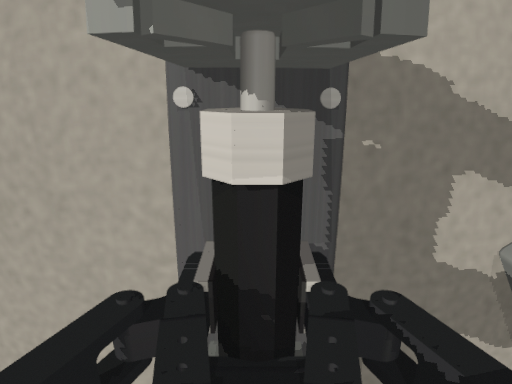

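The force reversed to +5 N, so the stub-end collar is against the socket cheek. I'll relieve it slightly, lower 3 mm and open.

Emit:
arm_command:
  moves: [0.003,0.002,0,0.001,0,-0.009,1,0.001,0,0,0,0,0,1]

```text
clock: 19.97
eef_pos: [0.4997, 0.2828, 0.2118]
tool_rot: [0.025, 0.706, -0.027, 0.708]
ft_force: [-1.2, -1.1, -0.9]
grip_width: 0.0308
```

```bash
python3 - <<'E'
from h import *
cr()
E
```

```text
t 19.97 j [ 0.5158  0.5348 -0.088   0.9471 -0.0033  2.1594] gp [0.5001 0.2825 0.0568] tx [ 0.0024 -0.0024 -1.    ] ty yaw 85.82378455305442 F [-1.1995 -1.0764 -0.9236] M [-0.0887  0.3865 -0.0728] w 0.03083740891006734
spindle in cradle: y -0.0064 lat(x) 0.0008 z 0.0568  F along -1.2 lat -1.1 z -0.9
rot fix [0.0009 0.0026 0.0022]
```

Emit:
arm_command:
  moves: [0.001,0,0,0,0,0,-1,0,0,0,0,0,0,-1,0,0,0,0,0,0,-1,0,0,0,0,0,0,-1]

```text
clock: 20.3
eef_pos: [0.5014, 0.2839, 0.2126]
tool_rot: [0.026, 0.704, -0.025, 0.709]
ft_force: [-0.2, -0.1, 0.2]
grip_width: 0.0776
```

```bash
python3 - <<'E'
from h import *
cr();save("w20.png",bot.camera("wrist"));save("s20.png",crop(bot.camera("scene"),300,100,400,195,7))
E
```

```text
t 20.3 j [ 0.5159  0.5347 -0.0858  0.9431 -0.0034  2.1589] gp [0.5026 0.2839 0.0576] tx [ 0.008   0.0006 -1.    ] ty yaw 85.86256544343735 F [-0.2051 -0.0987  0.2357] M [-0.0196 -0.0249 -0.0213] w 0.07760702851414537
spindle in cradle: y -0.0048 lat(x) 0.0032 z 0.0576  F along -0.1 lat -0.2 z 0.2
rot fix [ 0.0016  0.0079 -0.0012]
```

View pics/s20.png

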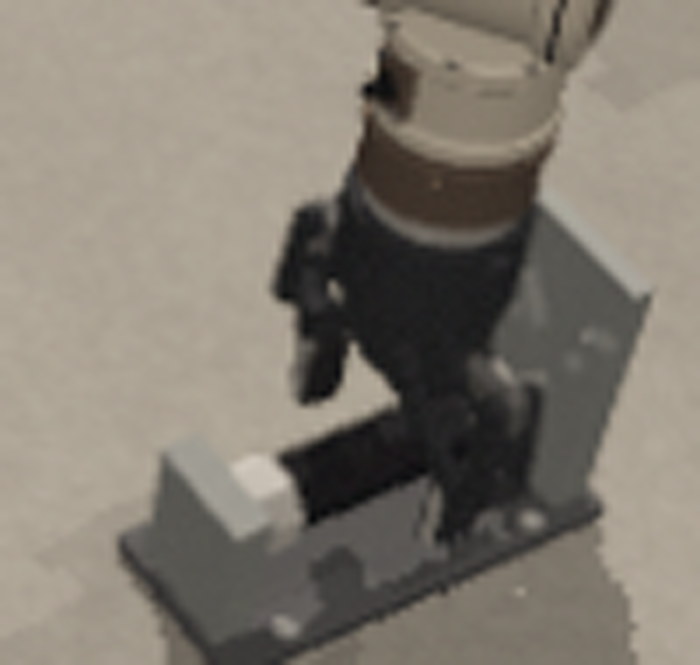

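View pics/w20.png

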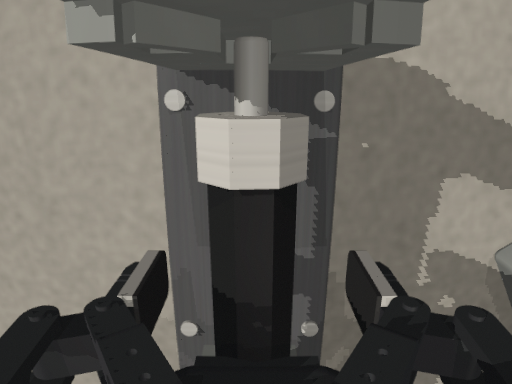

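Released; the spindle stays put between both cheeks. I'll retreat straight up and inspect.

Emit:
arm_command:
  moves: [-0.015,0,0,0,0,0,-1,-0.025,0,0,0,0,0,-1,-0.03,0,0,0,0,0,-1,-0.03,0,0,0,0,0,-1,-0.03,0,0,0,0,0,-1,-0.03,0,0,0,0,0,-1,0,-0.03,0,0,0,0,-1,0,-0.035,0,0,0,0,-1,0,-0.035,0,0,0,0,-1,0,-0.035,0,0,0,0,-1,0,0,0,0,0,0,-1,0,0,0,0,0,0,-1]

```text
clock: 21.4
eef_pos: [0.4905, 0.1455, 0.3831]
tool_rot: [0.025, 0.701, -0.023, 0.712]
ft_force: [0.2, 0.3, 0.5]
grip_width: 0.0853
```

```bash
python3 - <<'E'
from h import *
o=st();save("w21.png",bot.camera("wrist"));np.save("o21.npy",np.r_[o["eef_pos"],o["tool_rot"]]);s=bot.camera("scene");save("s21f.png",s);save("s21.png",crop(s,310,120,400,200,8));t=bot.camera("top");save("t21f.png",t);save("t21.png",crop(t,95,160,195,220,8))
E
```

```text
t 21.4 j [ 0.2889  0.2665 -0.0174  1.2705 -0.0019  1.9278] gp [0.4931 0.146  0.2282] tx [ 0.0162  0.0029 -0.9999] ty yaw 86.09835196015688 F [0.1721 0.2508 0.5033] M [-0.0038 -0.0108 -0.0143] w 0.08532143325678937
```

View pics/s21.png

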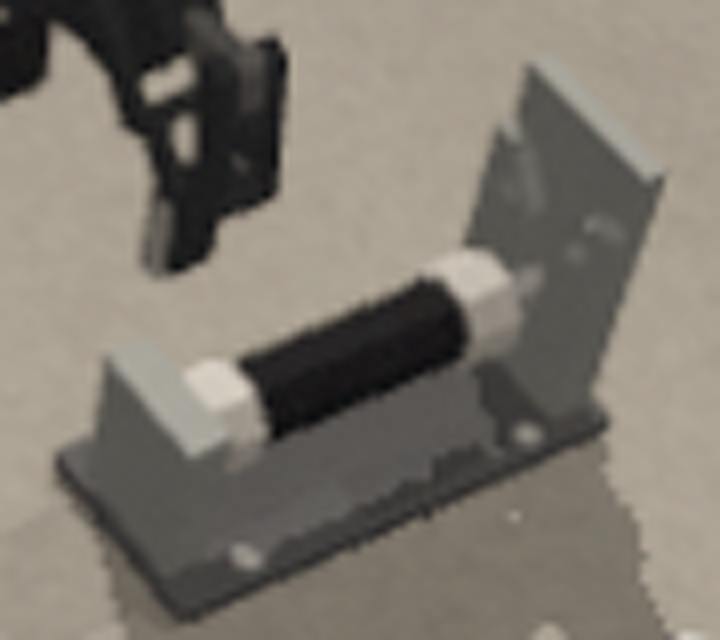

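View pics/w21.png

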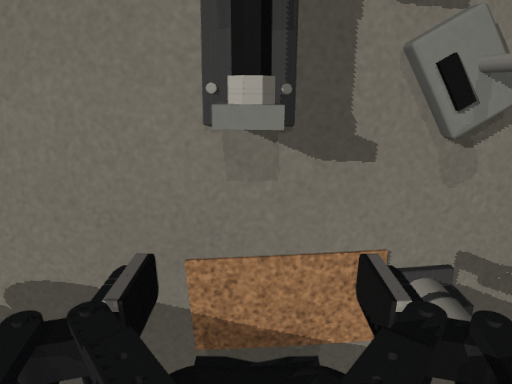

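View pics/t21.png

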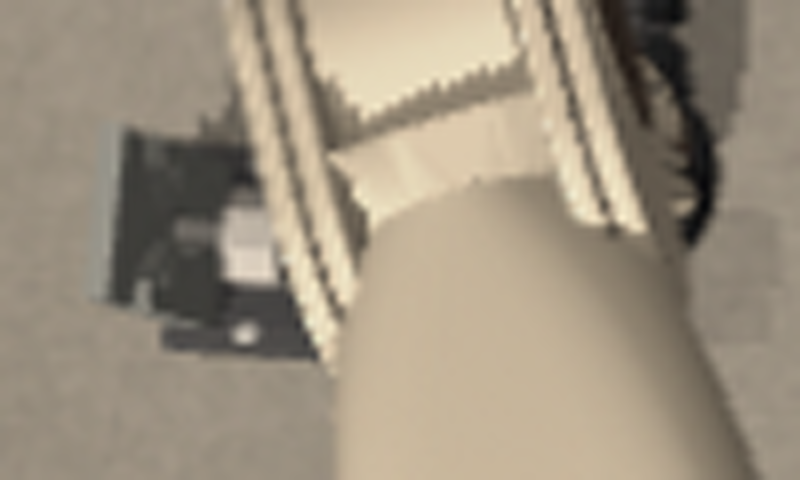

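View pics/s21f.png

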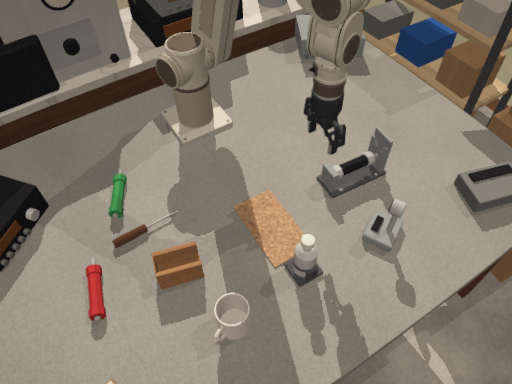

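The spindle sits in the cradle with both collars visible and the stub-end collar at the socket cheek. I'll check quantitatively that it is home and level.

```bash
python3 - <<'E'
from m import *
a=np.load("o21.npy");o={"eef_pos":a[:3],"tool_rot":a[3:]};C=cam("wrist",o)
e=atz([(248,103.5)],.081,C)[0];j=atz([(251,76)],.076,C)[0]
for n,p in(("cheek edge",e),("collar/black",j)): d=p[:2]-CR;print(n,"y %.4f x %.4f"%(d@U,d@V))
im=cv2.imread("pics/s21f.png");k=8;x0,y0=310,120
v=crop(im,310,120,400,200,8)
def P(y,x,z): return np.r_[CR+U*y+V*x,z]
def draw(yc,z1,z2,col):
    for L in (-.07,-.048,.048,.07):
        zc=z1+(z2-z1)*(L+.07)/.14
        pts=[P(yc+L,.019/np.cos(np.pi/8)*np.cos(t),zc+.019/np.cos(np.pi/8)*np.sin(t)) for t in np.pi/8+np.arange(8)*np.pi/4]
        q=(proj(pts,S)-[x0,y0]+.5)*k-.5
        cv2.polylines(v,[q.astype(np.int32)],True,col,1)
draw(-.008,.057,.057,(0,255,0))
cv2.imwrite("pics/ov.png",v)
E
```

```text
cheek edge y -0.0774 x -0.0021
collar/black y -0.0568 x 0.0001
```

View pics/ov.png

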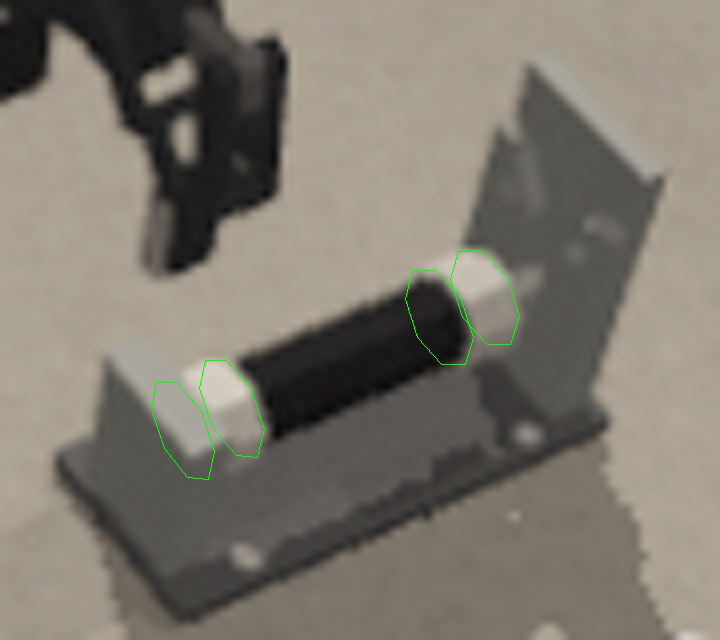

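```bash
python3 -c "
import cv2
from h import crop
i=cv2.imread('pics/w21.png');cv2.imwrite('pics/w21c.png',crop(i,190,0,310,140,5)[:600])"
```

```text
(no output)
```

View pics/w21c.png

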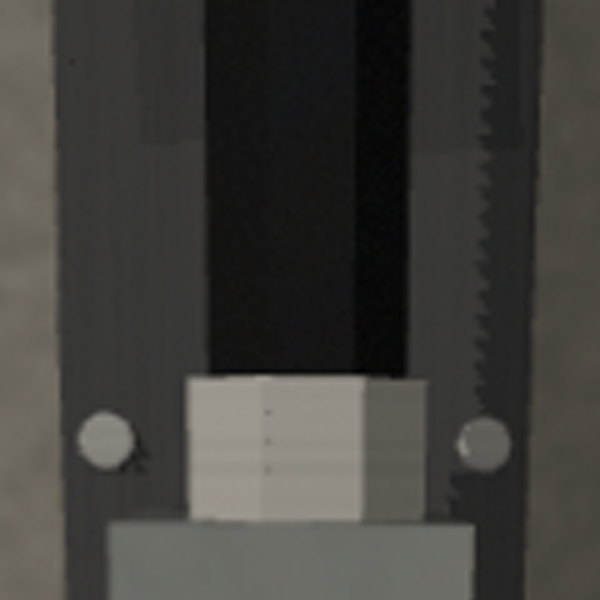

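Checks agree. Collar edge to cheek measures 20.6 mm against 22 mm nominal, so there is no gap. The seated model at y = −8 mm and z = 57 mm overlays both ends in the scene view, so it is level. The mug, mic and screwdriver look the same as in the first scene view, and the arm is clear. Handing in.

```bash
python3 - <<'E'
import cv2,numpy as np
a=cv2.imread("pics/scene0.png").astype(int);b=cv2.imread("pics/s21f.png").astype(int)
for n,(x0,y0,x1,y1) in dict(mug=(205,285,255,350),mic=(360,195,410,250),driver=(108,205,185,250)).items(): print(n,np.abs(a-b)[y0:y1,x0:x1].mean())
from workcell import bot
print(bot.job_done())
E
```

```text
mug 22.177333333333333
mic 6.708848484848485
driver 7.143434343434343
the job is handed in; nothing more can be done
None
```

The spindle is fitted in the printer cradle, and I handed the job in at about 21.5 s of the 72 s allowed.

**What I did**
- **Caddy to mat:** I lifted the spindle out by its pin-end collar, laid it lengthwise on the middle of the cork mat and let go. The touchdown was harder than intended: the wrist force peaked at about 64 N, against the 120 N limit.
- **Spray cap:** I pressed it until the force rose to 15 N with the fingertips at 145 mm height, which is fully down. The camera then showed it up again.
- **Cradle:** I picked the spindle up by the middle; the first grip was too shallow, so I set it down and regripped. I pushed the pin in against the end wall, lowered the spindle, let it spring back into the socket and released it.

**Last checks**
- The stub-end collar touches the socket cheek: I measured 20.6 mm from its inner edge to the cheek, where 22 mm means touching, and the calibration is good to about 2 mm.
- A model of the seated spindle overlaid on the scene picture matches at both ends, so it sits level.
- The gripper was open and well clear of everything, with about zero force on the wrist.

**Checks that disagreed or fell short**
- The arm's own position reading at contact put the spindle about 1.5 mm short of the expected seat, which is within calibration error.
- The before-and-after picture difference was larger around the mug (22 levels) than around the microphone and screwdriver (about 7). I think this is the arm's shadow: the mug looks to be in the same place in both pictures and the arm never came near it. I did not measure the mug's position again.

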